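# Put the mixed-up succulent pots back on their own saucers

### The job

The three potted succulents have each been set on another's saucer: move them so that every pot stands upright and about in the middle of the saucer of its own colour, the square pot lined up square with its square saucer. The bare cork mat is free to park a pot on while you swap them round. Set the pots down gently, without dropping or tipping any over, leave the saucers where they are, and do not disturb the can, the milk carton or the scoop.

Things in the scene. Friction and masses are not known exactly. Their poses are not given: they have to be found in the camera images.
- terracotta_pot: Round terracotta (orange-brown) pot with a grey-green and pink rosette succulent. Loose, about 0.13 to 0.22 kg. 60 mm high to the rim, rim 60 mm across, foot 46 mm across. The straight collar, 60 mm across, runs from 42 to 60 mm above the underside and is the place to grip; the pot is narrower below it. The leaves stand up to about 12 mm above the rim and stay within it. Origin: centre of the underside; z up.
- blue_pot: Round dark blue glazed pot with a small spiky dark green aloe. Loose, about 0.11 to 0.2 kg. 54 mm high to the rim, rim 56 mm across, foot 44 mm across. The straight collar, 56 mm across, runs from 36 to 54 mm above the underside and is the place to grip; the pot is narrower below it. The leaves stand up to about 17 mm above the rim and stay within it. Origin: centre of the underside; z up.
- white_pot: Square cream-white glazed pot with a round ribbed green cactus. Loose, about 0.13 to 0.24 kg. 56 mm high to the rim, rim 53 mm square, foot 43 mm square. The straight collar, 53 mm square, runs from 38 to 56 mm above the underside and is the place to grip, across two opposite sides; the pot is narrower below it. The cactus stands up to 24 mm above the rim and stays within it. Origin: centre of the underside; x and y are square to its sides, z up.
- terracotta_saucer: Round terracotta (orange-brown) saucer, loose, 0.16 kg, 91 mm across, 14 mm high with a low sloping rim; its flat floor is about 74 mm across and 6 mm above its underside. At every start the white pot stands on it. Origin: centre of the underside, on the table; z up.
- blue_saucer: Round dark blue glazed saucer, the same shape and size as the terracotta saucer (91 mm across, 14 mm high, floor about 74 mm across and 6 mm above the underside), loose, 0.16 kg. At every start the terracotta pot stands on it. Origin: centre of the underside, on the table; z up.
- white_saucer: Square cream-white glazed saucer, loose, 0.17 kg, 78 mm square, 14 mm high, with an upright rim 4.5 mm thick; its floor is 69 mm square and 6 mm above its underside. At every start the blue pot stands on it. Origin: centre of the underside, on the table; x and y are square to its sides, z up.
- cork_mat: Round light-brown cork mat, 120 mm across, 5 mm thick, lying flat and fixed on the table. It is bare at every start: a free spot on which a pot can be parked. Origin: centre of the underside, on the table; z up.
- drink_can: Bystander: unopened slim blue drink can with a pink band, standing, 53 mm across, 130 mm high. Leave it alone. Origin: centre of the underside.
- milk_carton: Bystander: small white and red milk carton with a gable top, standing, 40 by 52 mm, 113 mm high. Leave it alone. Origin: centre of the underside.
- scoop: Bystander: light blue plastic potting scoop lying on the table, about 170 mm long, 70 mm wide, 44 mm high, its trough reaching 85 mm to +x and its round grip 86 mm to -x of the origin. Leave it alone. Origin: on the table below the back of the trough.

How it is judged (in metres and radians):
At the end, for the whole second after the job is handed in: Each pot stands upright (0.08 rad) and flat on the floor of its own colour's saucer (within 3.5 mm), centred within 15 mm; the white pot's sides are within 0.22 rad of parallel to its saucer's (any quarter turn); saucers flat on the table; pots at rest (horizontal distance between terracotta_pot and terracotta_saucer below 0.015 m and z of terracotta_pot in the frame of terracotta_saucer between 0.003 and 0.0095 m and angle between each of terracotta_pot, terracotta_saucer, blue_pot, blue_saucer, white_pot, white_saucer's own z axis and vertical below 0.08 rad and linear speed of each of terracotta_pot, blue_pot, white_pot below 0.01 m/s and angular speed of each of terracotta_pot, blue_pot, white_pot below 0.1 rad/s and horizontal distance between blue_pot and blue_saucer below 0.015 m and z of blue_pot in the frame of blue_saucer between 0.003 and 0.0095 m and horizontal distance between white_pot and white_saucer below 0.015 m and z of white_pot in the frame of white_saucer between 0.003 and 0.0095 m and (angle between the x axis of white_pot and the x axis of white_saucer, either way round below 0.22 rad or angle between the x axis of white_pot and the y axis of white_saucer, either way round below 0.22 rad) and height (world z) of each of terracotta_saucer, blue_saucer, white_saucer below 0.005 m); the robot touches nothing.
It fails at once if a pot is tipped by more than 0.6 rad (angle between any of terracotta_pot, blue_pot, white_pot's own z axis and vertical above 0.6 rad).
It fails at once if a pot is dropped or slammed down: its underside is less than 25 mm above the table and it moves faster than 0.5 m/s ((height (world z) of terracotta_pot below 0.025 m and linear speed of terracotta_pot above 0.5 m/s) or (height (world z) of blue_pot below 0.025 m and linear speed of blue_pot above 0.5 m/s) or (height (world z) of white_pot below 0.025 m and linear speed of white_pot above 0.5 m/s)).
It fails at once if a saucer is shoved or carried more than 40 mm from where it was (distance of any of terracotta_saucer, blue_saucer, white_saucer from where it was at the start of the episode above 0.04 m).
It fails at once if the can, the milk carton or the scoop is moved more than 30 mm or the can or carton knocked over (distance of any of drink_can, milk_carton, scoop from where it was at the start of the episode above 0.03 m or angle between any of drink_can, milk_carton's own z axis and vertical above 0.5 rad).
It also fails if it takes over 90 s, if anything falls off the work surface, if the arm or the gripper's body presses on something with over 40 N, if the wrist force passes 120 N, or if a joint passes its speed limit or range.

### The arm

A 7-joint arm with a two-finger parallel gripper is mounted at the origin on the work surface. World frame = base frame: x ahead of the robot, y to its left, z up, the work surface at z = 0. Lengths are in mm, angles in rad, forces in N, time in s.
With the tool pointing down it reaches from about 425 to 875 mm from the base axis. Payload 8.4 kg.
Tool frame: the origin (TCP) lies between the finger pads; the fingertips stand 11 mm ahead of it and the grasp point (between the pads) lies 8 mm behind it; y points along the fingers, z is the direction in which the jaws open and shut, and the axes are right-handed (so a half turn about y gives the same grasp; the last joint's range is limited). The gripper opens to 87 mm and grips with 3 to 60 N. Pads are 19 mm wide; open, the fingers measure 117 mm over their backs; the gripper's body (75 mm by 190 mm) begins 51 mm behind the grasp point.
Start: joints at [-1.362, 0.333, 0.04, 1.465, -0.013, 1.343, -0.059], TCP at [196.927, 619.422, 233.546] pointing down, gripper open.
Joint ranges: [-2.58, 2.58], [-0.38, 2.09], [-1.3, 1.39], [0.25, 2.4], [-1.5, 4.64], [0.08, 2.09], [-2.65, 2.65]. Speed limits (rad/s): [2.22, 2.22, 2.79, 2.79, 3.14, 3.14, 3.14].

### API

Orientations are given as a 3x3 rotation matrix whose columns are the frame's x, y, z axes.
In Python, from workcell import robot, viewer, workorder, spotter gives the robot as it stands.
- The arm moves only by the tool apply_moves, never from a script. Its argument "motion" is a list that holds one entry, the list of rows, each a list of 5 numbers: the shift along the tool's x, y, z in m, then the turn about the tool's y in rad, then the opening, from 0 (shut) to 1 (fully open). In form: [[[dx, dy, dz, twist, grip], ...]]. A call has 1 to 5 rows; each row is the pose to reach, as a shift and turn from the pose commanded when the call began, along the tool's axes at that moment; what a row does not reach only later rows make up. A row lasts 1/12 s, in which the tool goes at most 41.7 mm and 7.16 degrees, less where a joint would pass 70% of its speed; a pose out of reach is approached as far as the arm can. A call with a gripper value outside its range is refused whole. The fingers move at their own pace and stop on an object; "grip_force" is the grip in N (left out, the last holds). Time passes only in rows, so rows that repeat a pose let the fingers close. It gives the time, the measured TCP pose, the force and the opening at its end, in the units of the state.
- robot.state(): the state, without advancing time (a new reading comes with each control period).
- viewer.camera(name): name is "scene" or "top"; returns the picture (384x512x3 uint8, blue, green, red); there is no depth.
- viewer.get_calibration(name): a dict with "vertical_fov" (degrees; the focal length in pixels is half the picture's height over the tangent of half this angle, whatever the lens; pixels are square), "cx", "cy" (the principal point, pixels), "k1" (the pictures are not rectified: a ray, as slopes to the right and down, at radius r is drawn at 1 + k1 r^2 times it, then the intrinsics apply), "R" (3x3) and "t" (3): a world point X has camera coordinates R X + t. Camera axes: x right, y down, z forward; pixel columns grow to the right and rows downward; lengths in mm; the calibration is good to about 2 mm. A picture is of the moment at which its call begins. get_calibration takes no time and is no camera call.
- workorder.sign_off(): hands the job in, once; it reports no verdict.
Trained networks look in the newest picture that a camera, given by its name, has taken for a name from the list of things; names that differ only in an ending like _2 or _b are one class to them, and where a whole thing is asked for, a point or a joint stands for the part that bears it (a point fixed in the world has none). Each returns a list of dicts, best first, with "confidence" (0 to 1); they miss things now and then, are a little off and sometimes report something else, mostly with a low value. They report only what shows in the picture. A call takes as long as a camera call.
- spotter.find_in(label, camera): "point" ([x, y, z] in mm, in the coordinates of the camera as it stood for that picture, good to about 4 mm: the middle of the surface that is visible of it).
- spotter.tip_of(label, camera): "point" ([x, y, z] in mm, in the coordinates of the camera as it stood for that picture, good to about 4 mm: a listed point, or the origin of a listed thing).
The state is a dict: "t": time; "joint_positions": joint angles; "joint_vel": joint speeds; "joint_torque": joint torques, N m; "ee_pos": TCP position; "orientation": TCP orientation; "contact_force": force on the tool from outside, world axes, zero at the start; "wrist_torque": the same for the moment, N m; "finger_gap": finger opening in mm.
Only numpy, scipy, OpenCV 4.12 (cv2) and the standard library are available. Lean on these libraries where they do the work, as an engineer would, in place of code of your own. Each camera call takes 0.05 s, during which the arm holds its last target.

## Working session

There is one attempt and no reset: what is moved stays moved. The work goes in short steps, Python scripts to look and compute and a tool call to move; the robot and the scene stay as the last step left them, time stands still between calls to the robot, and variables do not carry over. Pictures are saved under pics/ and viewed, and the job is handed in when it is done.

Besides the shell and the picture viewer there is one more tool, called after "Request:" by a JSON object that holds its "name" and its "arguments", one argument or row to a line. apply_moves: Moves the arm, as the interface text tells. Its arguments: {"type":"object","properties":{"motion":{"type":"array","items":{"type":"array","items":{"type":"array","items":{"type":"number"}}}},"grip_force":{"type":"number"}},"required":["motion"]}

```bash
mkdir -p pics; ls
cat > h.py <<'E'
import numpy as np, cv2
from workcell import robot, viewer, workorder, spotter
def cal(n):
    c=viewer.get_calibration(n); f=192/np.tan(np.radians(c["vertical_fov"])/2)
    R=np.array(c["R"]);t=np.array(c["t"]);return c,f,R,t
def proj(n,X):
    c,f,R,t=cal(n);p=(R@np.array(X,float).T).T+t if np.ndim(X)==1 else np.array(X,float)@R.T+t
    p=np.atleast_2d(p);s=p[:,:2]/p[:,2:];r2=(s**2).sum(1,keepdims=True)
    return s*(1+c["k1"]*r2)*f+[c["cx"],c["cy"]]
def ray(n,uv):
    c,f,R,t=cal(n)
    K=np.array([[f,0,c["cx"]],[0,f,c["cy"]],[0,0,1]])
    s=cv2.undistortPoints(np.array([[uv]],float),K,np.array([c["k1"],0,0,0.]))[0,0]
    return -R.T@t, R.T@np.array([s[0],s[1],1])
def atz(n,uv,z):
    o,d=ray(n,uv);return o+d*(z-o[2])/d[2]
def w(n,p):
    c,f,R,t=cal(n);return R.T@(np.array(p)-t)
E
python3 - <<'E'
from h import *
np.set_printoptions(precision=3,suppress=True)
s=robot.state();print(s)
for n in("scene","top"):
    im=viewer.camera(n);cv2.imwrite(f"pics/{n}0.png",im)
    c=viewer.get_calibration(n);print(n,c, "cam at",w(n,[0,0,0]))
    for l in ["terracotta_pot","blue_pot","white_pot","terracotta_saucer","blue_saucer","white_saucer","cork_mat","drink_can","milk_carton","scoop"]:
        for fn in (spotter.tip_of,spotter.find_in):
            print(n,l,fn.__name__,[(w(n,d["point"]).round(0).tolist(),round(d["confidence"],2)) for d in fn(l,n)][:2])
print(robot.state()["t"])
E
```

```text
pics
{'t': 0.0, 'joint_positions': array([-1.362,  0.334,  0.04 ,  1.466, -0.013,  1.343, -0.058]), 'joint_vel': array([-0.002,  0.001, -0.001,  0.001,  0.001, -0.002,  0.   ]), 'joint_torque': array([  0.   , -65.637,   1.335, -40.379,  -0.06 ,   0.045,   0.   ]), 'ee_pos': array([196.819, 619.032, 232.677]), 'orientation': array([[ 0.953, -0.   ,  0.303],
       [-0.303, -0.002,  0.953],
       [ 0.   , -1.   , -0.002]]), 'contact_force': array([-0.195, -0.525, -1.033]), 'wrist_torque': array([ 0.009, -0.066, -0.004]), 'finger_gap': 86.9489515265477}
scene {'vertical_fov': 43.62675040072204, 'cx': 258.1489717440735, 'cy': 185.0965836304907, 'k1': 0.02618863604064706, 'R': array([[ 0.561,  0.828,  0.013],
       [ 0.473, -0.308, -0.825],
       [-0.679,  0.469, -0.564]]), 't': array([-302.059, -222.304, 1378.223])} cam at [1210.859 -464.819  598.265]
scene terracotta_pot call [([465.0, 289.0, 7.0], 0.69), ([635.0, -100.0, 1.0], 0.32)]
scene terracotta_pot call [([484.0, 274.0, 57.0], 0.56), ([653.0, -117.0, 3.0], 0.2)]
scene blue_pot call [([461.0, -266.0, 10.0], 0.56)]
scene blue_p
[... 1818 characters left out ...]
.85), ([640.0, 342.0, 86.0], 0.26)]
top blue_saucer call [([473.0, 291.0, 0.0], 0.83)]
top blue_saucer call [([465.0, 278.0, 6.0], 0.57)]
top white_saucer call [([466.0, -264.0, -2.0], 0.87)]
top white_saucer call [([619.0, 130.0, 6.0], 0.72), ([457.0, -247.0, 7.0], 0.61)]
top cork_mat call [([619.0, 132.0, 0.0], 0.89), ([638.0, -97.0, 1.0], 0.27)]
top cork_mat call [([619.0, 130.0, 5.0], 0.95)]
top drink_can call [([644.0, -302.0, -3.0], 0.58)]
top drink_can call [([637.0, -290.0, 120.0], 0.91)]
top milk_carton call [([648.0, 348.0, -0.0], 0.65)]
top milk_carton call [([645.0, 342.0, 89.0], 0.85)]
top scoop call [([410.0, -27.0, 2.0], 0.87)]
top scoop call [([429.0, -38.0, 27.0], 0.65)]
2.1
```

View pics/scene0.png

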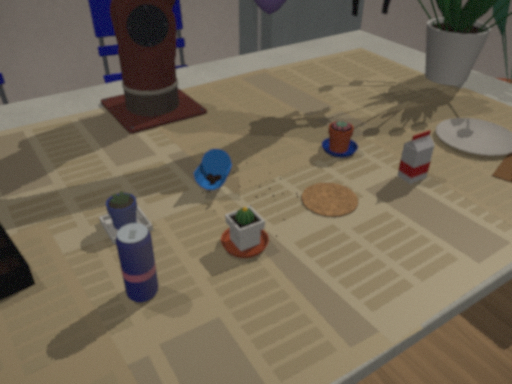

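View pics/top0.png

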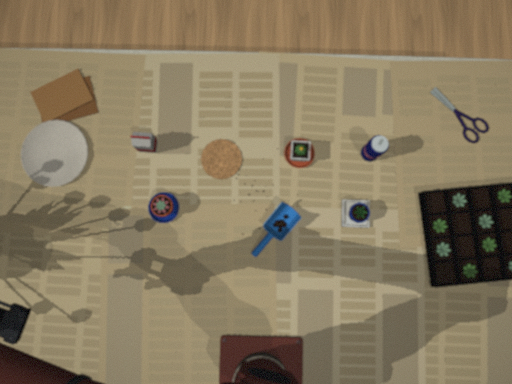

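The scene picture shows the terracotta pot at (340,135), the white pot at (245,228), the blue pot at (122,208) behind the can, and the mat at (330,199). The top picture shows them at (163,207), (300,150), (358,212) and (221,158). Next I'll zoom in for accurate centres and yaws.

```bash
cat > crop.py <<'E'
import cv2,sys,numpy as np
def crops(im,cs,out,r=24,s=8):
    L=[cv2.resize(im[max(0,v-r):v+r,max(0,u-r):u+r],(390,290) if 0 else (2*r*s,2*r*s),interpolation=cv2.INTER_CUBIC) for u,v in cs]
    m=np.hstack(L);k=min(800/m.shape[1],600/m.shape[0]);m=cv2.resize(m,None,fx=k,fy=k)
    cv2.imwrite(out,cv2.convertScaleAbs(m,alpha=1.6))
E
python3 - <<'E'
from h import *; from crop import crops
np.set_printoptions(precision=1,suppress=True)
t=cv2.imread("pics/top0.png");s=cv2.imread("pics/scene0.png")
crops(t,[(163,207),(300,151)],"pics/c1.png");crops(t,[(358,212),(221,158)],"pics/c2.png")
crops(s,[(340,140),(245,233)],"pics/c3.png",28)
print("big plant base",atz("scene",(450,80),0), "gripper",proj("scene",robot.state()["ee_pos"]),proj("top",robot.state()["ee_pos"]))
print("plate",atz("top",(55,153),0))
E
```

```text
big plant base [329.3 899.3   0. ] gripper [[369.5   9. ]] [[  4.2 308.5]]
plate [622.7 624.2   0. ]
```

View pics/c1.png

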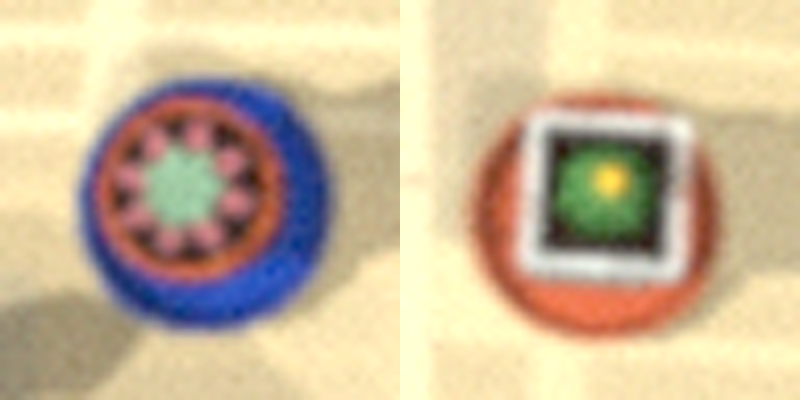

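View pics/c2.png

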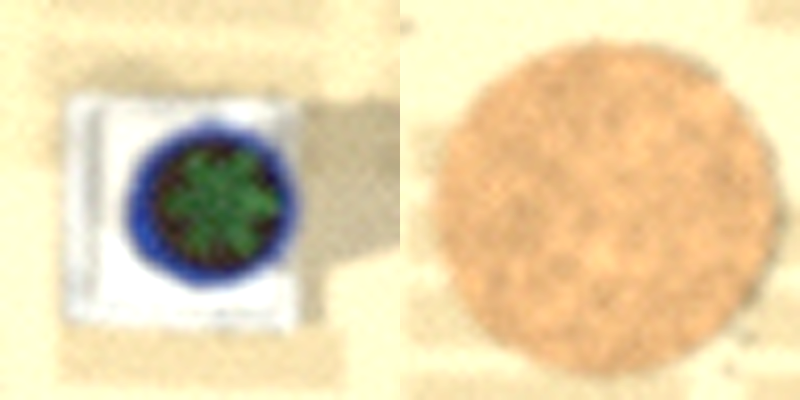

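View pics/c3.png

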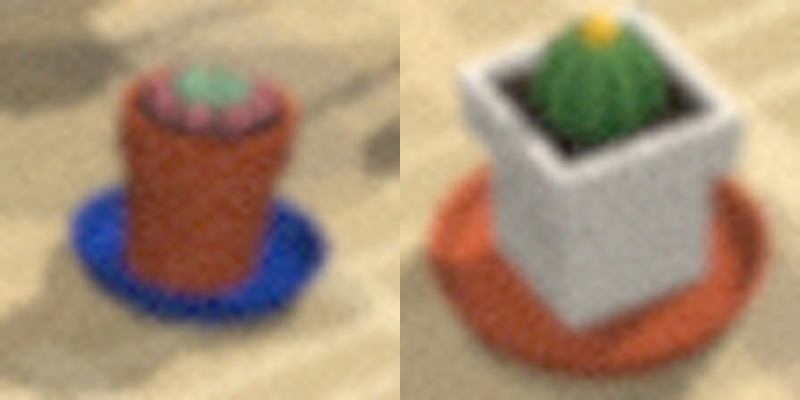

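Run:
```python
from h import *
np.set_printoptions(precision=1,suppress=True)
def T(o,c,z): # crop px->pixel
    uv=(o[0]-24+c[0]/8.333-.5+.06,o[1]-24+c[1]/8.333-.5+.06);return atz("top",uv,z)
P={"tpot":((163,207),(190,188),66),"bsauc":((163,207),(205,204),14),"wpot":((300,151),(205,196),62),"tsauc":((300,151),(197,215),14),
"bpot":((358,212),(212,205),60),"wsauc":((358,212),(183,211),14),"mat":((221,158),(208,207),5)}
for k,(o,c,z) in P.items():print(k,T(o,c,z))
def ang(a,b):
    d=b-a;return np.degrees(np.arctan2(d[1],d[0]))
wp=[T((300,151),c,62) for c in((125,110),(293,122),(285,282),(117,272))]
ws=[T((358,212),c,14) for c in((68,95),(300,97),(298,330),(65,322))]
for n,q in(("wp",wp),("ws",ws)):print(n,[ang(q[i],q[(i+1)%4])%90 for i in range(4)],[np.linalg.norm(q[i]-q[(i+1)%4]) for i in range(4)])
# scene: rim centre overlay
s=cv2.imread("pics/scene0.png");big=cv2.resize(s,None,fx=3,fy=3,interpolation=cv2.INTER_CUBIC)
def circ(n,c,z,r,col):
    a=np.linspace(0,2*np.pi,60);X=np.c_[c[0]+r*np.cos(a),c[1]+r*np.sin(a),0*a+z];p=(proj(n,X)+.5)*3
    cv2.polylines(big,[p.astype(np.int32)],True,col,1)
g={k:T(*v) for k,v in P.items()}
circ("scene",g["tpot"],66,30,(0,255,0));circ("scene",g["bpot"],60,28,(0,255,0));circ("scene",g["bsauc"],14,45.5,(0,255,255));circ("scene",g["tsauc"],14,45.5,(255,255,0));circ("scene",g["mat"],5,60,(0,255,0))
p=(proj("scene",np.array(wp))+.5)*3;cv2.polylines(big,[p.astype(np.int32)],True,(0,0,255),1)
p=(proj("scene",np.array(ws))+.5)*3;cv2.polylines(big,[p.astype(np.int32)],True,(0,0,255),1)
cv2.imwrite("pics/o1.png",big[340:800,280:1080])
```

```text
tpot [470.  286.8  66. ]
bsauc [469.4 291.4  14. ]
wpot [635.6 -95.2  62. ]
tsauc [639.1 -96.9  14. ]
bpot [ 464.9 -260.7   60. ]
wsauc [ 466.7 -260.5   14. ]
mat [617.3 129.1   5. ]
wp [np.float64(87.28598685330397), np.float64(87.72428288763169), np.float64(87.99495746837128), np.float64(88.08703939507797)] [np.float64(56.94798885960431), np.float64(55.15293745612347), np.float64(56.59330906010362), np.float64(55.85704326554464)]
ws [np.float64(0.940804800226843), np.float64(89.21137513956839), np.float64(89.43813943399337), np.float64(89.36837813007803)] [np.float64(80.20787697997581), np.float64(80.3271221447788), np.float64(79.95761924341791), np.float64(78.22322361070043)]
```

View pics/o1.png

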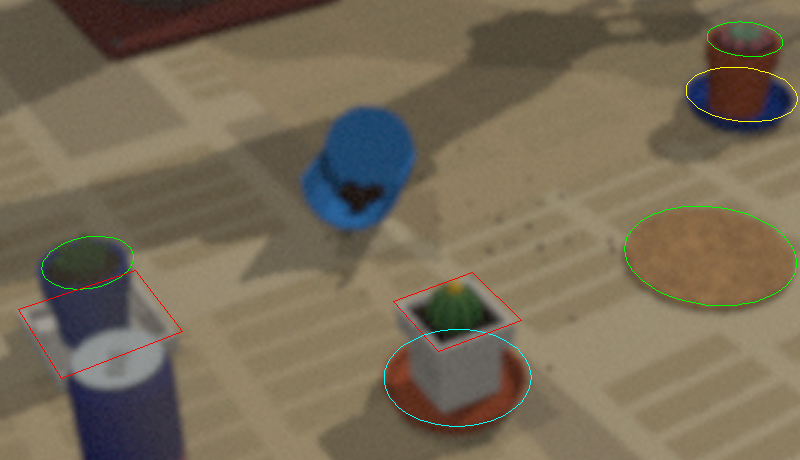

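```bash
cat >> h.py <<'E'
def tri(uvt,uvs):
    o1,d1=ray("top",uvt);o2,d2=ray("scene",uvs)
    A=np.c_[d1,-d2];k=np.linalg.lstsq(A,o2-o1,rcond=None)[0];a=o1+k[0]*d1;b=o2+k[1]*d2
    return (a+b)/2,np.linalg.norm(a-b)
def go(x,y,z,yaw=90.):
    "tool-frame shift (m) and twist to reach TCP x,y,z with jaw axis at yaw deg"
    s=robot.state();R=s["orientation"];d=R.T@(np.array([x,y,z])-s["ee_pos"])
    cur=np.degrees(np.arctan2(R[1,2],R[0,2]))
    print("shift",(d/1000).round(4),"twist",round(-np.radians(yaw-cur),3),"len",np.linalg.norm(d).round(1),"pos",s["ee_pos"].round(1),"gap",s["finger_gap"],"F",s["contact_force"].round(1),"t",s["t"])
E
python3 - <<'E'
from h import *
np.set_printoptions(precision=1,suppress=True)
T=lambda o,c:(o[0]-24+c[0]/8.333-.44,o[1]-24+c[1]/8.333-.44)
S=lambda o,c:(o[0]-28+c[0]/7.143-.43,o[1]-28+c[1]/7.143-.43)
print("trim",tri(T((163,207),(190,188)),S((340,140),(208,103))))
wt=np.mean([(461,75),(600,0),(740,112),(566,170)],0)-[400,0]
print("wrim",wt,tri(T((300,151),(205,196)),S((245,233),((461+740)/2-400,92))))
print("tsauc",tri(T((300,151),(197,215)),S((245,233),(199,258))))
print("bsauc",tri(T((163,207),(205,204)),S((340,140),(198,250))))
go(470,287,130)
E
```

```text
trim (array([469.7, 286.4,  65.6]), np.float64(1.1328221358468233))
wrim [191.8  89.2] (array([635.8, -95.8,  60. ]), np.float64(0.9369050469254316))
tsauc (array([639.7, -98.3,   8.8]), np.float64(2.089968459473044))
bsauc (array([469.3, 291.7,   6.9]), np.float64(2.4549696140194666))
shift [ 0.4  0.1 -0.2] twist -0.308 len 442.5 pos [196.9 619.4 233.5] gap 87.03537426007739 F [-0.2  0.  -0.2] t 2.1
```

Request:
{"name": "apply_moves", "arguments": {
  "motion": [
    [[0.361,0.1,-0.234,-0.308,1],[0.361,0.1,-0.234,-0.308,1],[0.361,0.1,-0.234,-0.308,1],[0.361,0.1,-0.234,-0.308,1],[0.361,0.1,-0.234,-0.308,1]]
  ],
  "grip_force": 15
}}

```text
t: 2.52
ee_pos: [326.7, 461.0, 186.2]
orientation: [[1.0, 0.0, -0.001], [0.001, 0.0, 1.0], [0.0, -1.0, 0.0]]
contact_force: [0.1, 1.1, 0.5]
finger_gap: 86.9
```

```bash
sed -i 's/(d\/1000).round(4)/(d\/1000).round(4).tolist()/' h.py; python3 -c "
from h import *
go(470,287,130)"
```

```text
shift [0.1431, 0.0561, -0.1741] twist 0.001 len 232.3 pos [326.7 461.  186.2] gap 86.9235746180281 F [0.1 1.1 0.5] t 2.5167
```

Request:
{"name": "apply_moves", "arguments": {
  "motion": [
    [[0.143,0.056,-0.174,0,1],[0.143,0.056,-0.174,0,1],[0.143,0.056,-0.174,0,1],[0.143,0.056,-0.174,0,1],[0.143,0.056,-0.174,0,1]]
  ]
}}

```text
t: 2.93
ee_pos: [455.2, 304.8, 136.1]
orientation: [[1.0, 0.001, -0.0], [0.0, 0.001, 1.0], [0.001, -1.0, 0.001]]
contact_force: [0.9, 1.4, -0.9]
finger_gap: 87.2
```

Request:
{"name": "apply_moves", "arguments": {
  "motion": [
    [[0.008,0.003,-0.01,0,1],[0.008,0.003,-0.01,0,1],[0.008,0.003,-0.01,0,1]]
  ]
}}

```text
t: 3.18
ee_pos: [462.5, 295.9, 133.1]
orientation: [[1.0, -0.0, 0.002], [-0.002, -0.0, 1.0], [-0.0, -1.0, -0.0]]
contact_force: [0.3, 0.6, 0.9]
finger_gap: 86.6
```

Request:
{"name": "apply_moves", "arguments": {
  "motion": [
    [[0.0075,0.02,-0.009,0,1],[0.0075,0.045,-0.009,0,1],[0.0075,0.065,-0.009,0,1],[0.0075,0.08,-0.009,0,1],[0.0075,0.084,-0.009,0,1]]
  ]
}}

```text
t: 3.6
ee_pos: [467.3, 288.6, 46.9]
orientation: [[1.0, -0.003, -0.003], [0.003, -0.001, 1.0], [-0.003, -1.0, -0.001]]
contact_force: [-0.8, 1.2, 0.1]
finger_gap: 87.5
```

```bash
python3 -c "
from h import *; from crop import crops
s=viewer.camera('scene');t=viewer.camera('top');go(470,287,49)
crops(s,[(340,130)],'pics/g1.png',40);crops(t,[(163,207)],'pics/g2.png',40)"
```

```text
shift [0.0014, -0.0002, -0.0017] twist 0.002 len 2.2 pos [468.6 288.7  48.8] gap 87.3120638966884 F [-0.6 -0.2  0.3] t 3.7
```

View pics/g1.png

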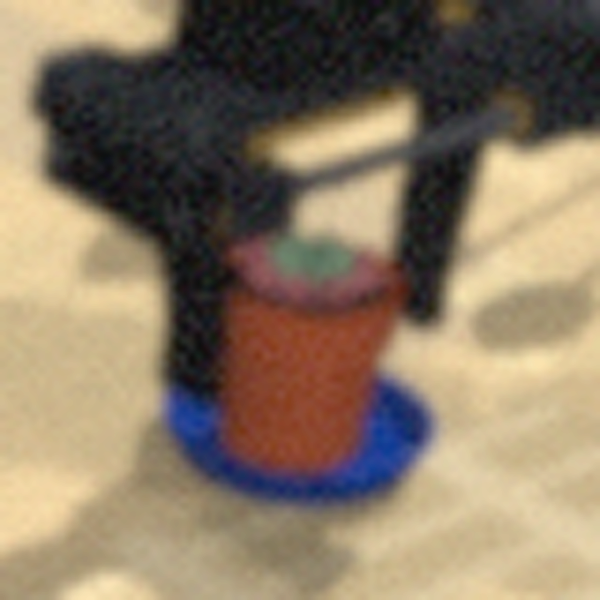

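View pics/g2.png

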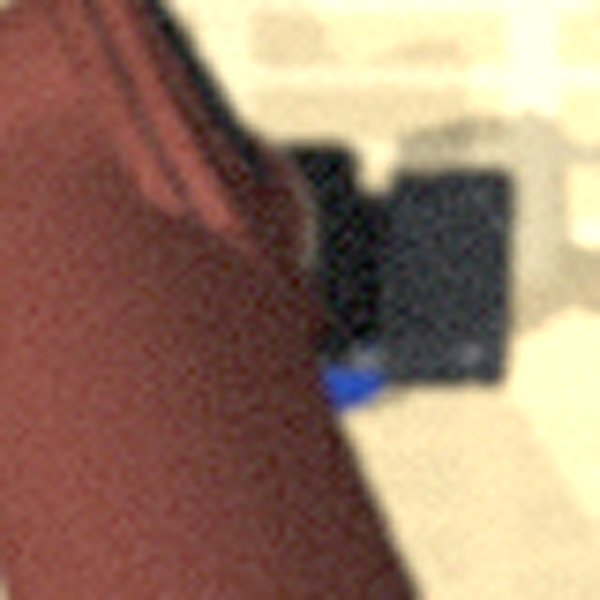

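The crop shows the fingers on either side of the collar, at about (200,330) and (425,260), with the rim between them from 225 to 405. Closing now.

Request:
{"name": "apply_moves", "arguments": {
  "motion": [
    [[0.0015,0,0,0,0.6],[0.0015,0,0,0,0.5],[0.0015,0,0,0,0.4],[0.0015,0,0,0,0.4],[0.0015,0,0,0,0.4]]
  ],
  "grip_force": 20
}}

```text
t: 4.12
ee_pos: [471.4, 287.7, 49.7]
orientation: [[1.0, 0.001, -0.0], [0.0, 0.001, 1.0], [0.001, -1.0, 0.001]]
contact_force: [-0.6, -0.6, -0.1]
finger_gap: 61.5
```

Request:
{"name": "apply_moves", "arguments": {
  "motion": [
    [[0,0,0,0,0.4],[0,0,0,0,0.4],[0,0,0,0,0.4]]
  ]
}}

```text
t: 4.37
ee_pos: [471.4, 287.4, 49.5]
orientation: [[1.0, 0.0, 0.0], [-0.0, 0.0, 1.0], [0.0, -1.0, 0.0]]
contact_force: [-1.1, -2.2, 5.8]
finger_gap: 58.0
```

Request:
{"name": "apply_moves", "arguments": {
  "motion": [
    [[0,-0.006,0,0,0.4],[0,-0.016,0,0,0.4],[0,-0.03,0,0,0.4],[0,-0.045,0,0,0.4],[0,-0.06,0,0,0.4]]
  ]
}}

```text
t: 4.78
ee_pos: [471.0, 287.5, 110.2]
orientation: [[1.0, -0.0, -0.0], [0.0, -0.0, 1.0], [-0.0, -1.0, -0.0]]
contact_force: [-0.8, 0.1, -2.4]
finger_gap: 57.9
```

```bash
python3 -c "
from h import *; from crop import crops
s=viewer.camera('scene');go(617.5,129,104)
crops(s,[(340,125)],'pics/g3.png',40)"
```

```text
shift [0.1451, 0.0094, -0.1594] twist 0.0 len 215.7 pos [472.4 288.4 113.3] gap 58.46076368647671 F [0.6 1.2 0.5] t 4.8333
```

View pics/g3.png

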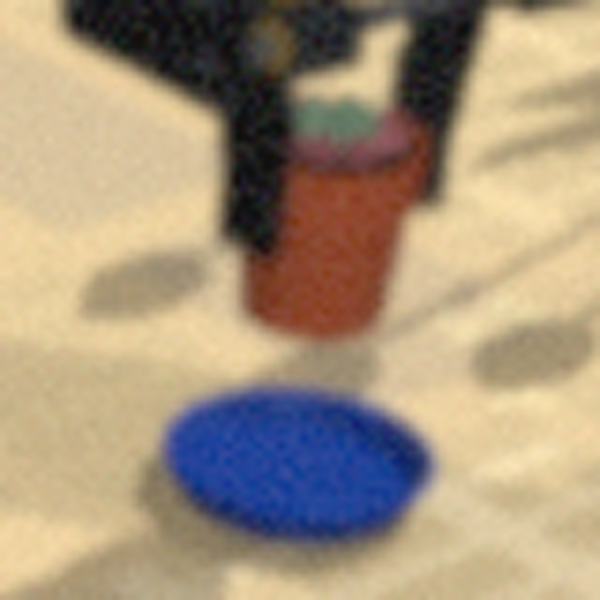

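The crop shows the pot lifted upright and the empty blue saucer still in place, centred at crop (298,460). Carrying the pot to the mat.

Request:
{"name": "apply_moves", "arguments": {
  "motion": [
    [[0.01,0,-0.011,0,0.4],[0.03,0,-0.033,0,0.4],[0.055,0,-0.06,0,0.4],[0.08,0,-0.087,0,0.4],[0.105,0,-0.114,0,0.4]]
  ]
}}

```text
t: 5.25
ee_pos: [576.9, 172.5, 109.3]
orientation: [[1.0, 0.0, -0.001], [0.001, 0.0, 1.0], [0.0, -1.0, 0.0]]
contact_force: [-0.2, 1.0, -2.7]
finger_gap: 58.1
```

Request:
{"name": "apply_moves", "arguments": {
  "motion": [
    [[0.02,0,-0.022,0,0.4],[0.033,0,-0.036,0,0.4],[0.041,0,-0.045,0,0.4],[0.041,0,-0.045,0,0.4],[0.041,0,-0.045,0,0.4]]
  ]
}}

```text
t: 5.67
ee_pos: [616.8, 128.9, 108.8]
orientation: [[1.0, -0.001, 0.0], [-0.0, 0.0, 1.0], [-0.001, -1.0, 0.0]]
contact_force: [0.4, -0.2, -2.5]
finger_gap: 57.9
```

```bash
python3 -c "
from h import *; from crop import crops
s=viewer.camera('scene');go(617.5,129,49.5);viewer.camera('top');go(617.5,129,49.5)
cv2.imwrite('pics/s2.png',s)
o=(298/7.5+300-.43,460/7.5+85-.43);print(o,atz('scene',o,14))
crops(s,[(335,185)],'pics/g4.png',40)"
```

```text
shift [0.0012, 0.0593, -0.001] twist 0.001 len 59.3 pos [616.3 129.9 108.8] gap 57.77196344600877 F [ 0.   1.2 -1.6] t 5.7167
shift [0.0014, 0.0594, -0.0015] twist 0.002 len 59.4 pos [616.2 130.4 108.9] gap 58.1073282138784 F [-0.6  1.1 -1.3] t 5.7667
(339.30333333333334, 145.90333333333334) [475.24999887 283.68643622  14.        ]
```

View pics/s2.png

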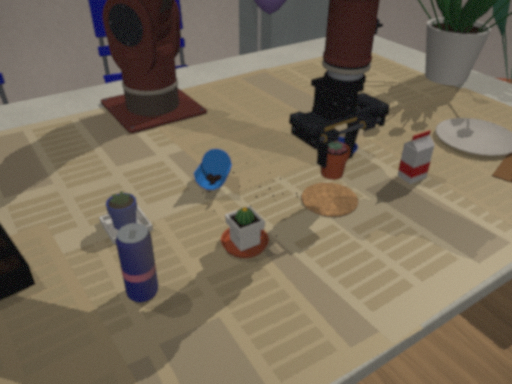

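The scene picture shows the terracotta pot held at (337,160), above the mat at (330,199). Lowering it slowly.

Request:
{"name": "apply_moves", "arguments": {
  "motion": [
    [[0.001,0.012,-0.001,0,0.4],[0.001,0.027,-0.001,0,0.4],[0.001,0.042,-0.001,0,0.4],[0.001,0.051,-0.001,0,0.4],[0.001,0.055,-0.001,0,0.4]]
  ]
}}

```text
t: 6.18
ee_pos: [616.6, 128.2, 51.9]
orientation: [[1.0, -0.003, -0.001], [0.001, -0.001, 1.0], [-0.003, -1.0, -0.001]]
contact_force: [-0.8, -0.0, -2.3]
finger_gap: 58.5
```

Request:
{"name": "apply_moves", "arguments": {
  "motion": [
    [[0,0.0015,0,0,0.4],[0,0.003,0,0,0.4],[0,0.004,0,0,0.4],[0,0.005,0,0,0.4],[0,0.005,0,0,0.4]]
  ]
}}

```text
t: 6.6
ee_pos: [618.4, 127.5, 49.5]
orientation: [[1.0, 0.001, -0.0], [0.0, 0.0, 1.0], [0.001, -1.0, 0.0]]
contact_force: [0.3, 0.0, -2.5]
finger_gap: 58.4
```

Request:
{"name": "apply_moves", "arguments": {
  "motion": [
    [[0,0.0005,0,0,0.4],[0,0.001,0,0,0.4],[0,0.001,0,0,0.4]]
  ]
}}

```text
t: 6.85
ee_pos: [618.5, 127.5, 48.6]
orientation: [[1.0, 0.001, -0.0], [0.0, 0.0, 1.0], [0.001, -1.0, 0.0]]
contact_force: [-1.6, 0.2, 1.7]
finger_gap: 58.0
```

Request:
{"name": "apply_moves", "arguments": {
  "motion": [
    [[0,0.0005,0,0,0.4],[0,0.001,0,0,0.4],[0,0.001,0,0,0.4]]
  ]
}}

```text
t: 7.1
ee_pos: [618.6, 127.5, 48.6]
orientation: [[1.0, 0.001, -0.0], [0.0, 0.001, 1.0], [0.001, -1.0, 0.001]]
contact_force: [-4.6, -0.7, 10.1]
finger_gap: 58.1
```

Contact is felt at z of about 48.6. Easing up a hair, then releasing and retreating.

Request:
{"name": "apply_moves", "arguments": {
  "motion": [
    [[0,-0.001,0,0,0.4],[0,-0.001,0,0,0.75],[0,-0.001,0,0,1],[0,-0.001,0,0,1],[0,-0.001,0,0,1]]
  ]
}}

```text
t: 7.52
ee_pos: [618.2, 127.5, 48.0]
orientation: [[1.0, 0.0, -0.0], [0.0, -0.0, 1.0], [0.0, -1.0, -0.0]]
contact_force: [0.1, 0.4, -0.0]
finger_gap: 77.2
```

Request:
{"name": "apply_moves", "arguments": {
  "motion": [
    [[0,0,0,0,1],[0,0,0,0,1],[0,-0.02,0,0,1],[0,-0.05,0,0,1],[0,-0.085,0,0,1]]
  ]
}}

```text
t: 7.93
ee_pos: [616.8, 127.2, 132.3]
orientation: [[1.0, -0.004, -0.0], [0.0, -0.001, 1.0], [-0.004, -1.0, -0.001]]
contact_force: [0.3, 1.0, 0.6]
finger_gap: 86.8
```

```bash
python3 -c "
from h import *; from crop import crops
s=viewer.camera('scene');go(465.5,-261.5,130)
crops(s,[(335,185)],'pics/g5.png',40)
for l in ['blue_saucer']: print([(w('scene',d['point']).round(0).tolist(),round(d['confidence'],2)) for d in spotter.tip_of(l,'scene')])
"
```

```text
shift [-0.1554, 0.0093, -0.3894] twist -0.0 len 419.3 pos [621.  127.8 141.2] gap 87.06938998964736 F [2.9 0.  5.2] t 7.9833
[([469.0, 287.0, -0.0], 0.85)]
```

View pics/g5.png

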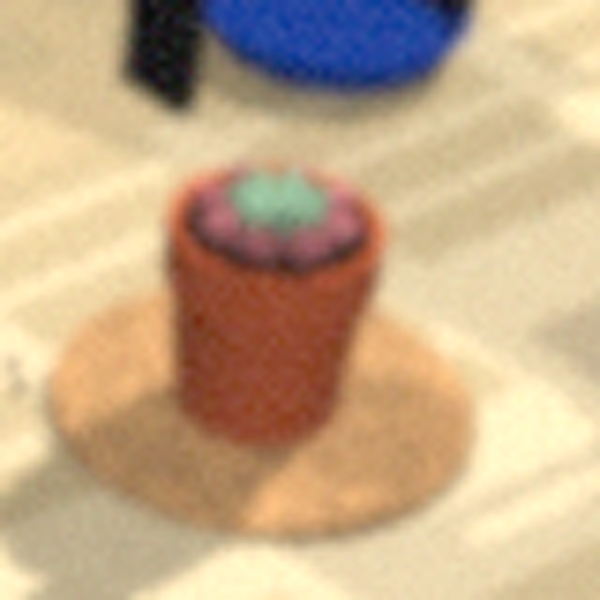

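The terracotta pot stands upright on the mat at crop (265,310). Moving to the blue pot.

Request:
{"name": "apply_moves", "arguments": {
  "motion": [
    [[-0.155,0.005,-0.389,0,1],[-0.155,0.005,-0.389,0,1],[-0.155,0.005,-0.389,0,1],[-0.155,0.005,-0.389,0,1],[-0.155,0.005,-0.389,0,1]]
  ]
}}

```text
t: 8.45
ee_pos: [540.1, -67.6, 130.5]
orientation: [[1.0, 0.0, -0.0], [0.0, 0.0, 1.0], [0.0, -1.0, 0.0]]
contact_force: [0.6, -0.5, -0.7]
finger_gap: 86.7
```

```bash
python3 -c "
from h import *
go(465.5,-261,130)
"
```

```text
shift [-0.0747, 0.0005, -0.1933] twist 0.0 len 207.3 pos [540.1 -67.6 130.5] gap 86.7428383303103 F [ 0.6 -0.5 -0.7] t 8.45
```

Request:
{"name": "apply_moves", "arguments": {
  "motion": [
    [[-0.0747,0,-0.193,0,1],[-0.0747,0,-0.193,0,1],[-0.0747,0,-0.193,0,1],[-0.0747,0,-0.193,0,1],[-0.0747,0,-0.193,0,1]]
  ]
}}

```text
t: 8.87
ee_pos: [465.3, -261.0, 130.8]
orientation: [[1.0, 0.001, -0.0], [0.0, -0.0, 1.0], [0.001, -1.0, -0.0]]
contact_force: [1.6, -0.6, -0.1]
finger_gap: 87.2
```

```bash
python3 -c "
from h import *; from crop import crops
t=viewer.camera('top');s=viewer.camera('scene');go(465.5,-261,130)
crops(s,[(125,205)],'pics/g6.png',40);crops(t,[(163,207)],'pics/g6b.png',24)
crops(t,[(221,158)],'pics/g6c.png',24)"
```

```text
shift [0.0026, 0.001, 0.0051] twist -0.01 len 5.8 pos [ 462.9 -266.1  131. ] gap 86.89635358258472 F [ 1.  -0.9  0.5] t 8.9667
```

View pics/g6.png

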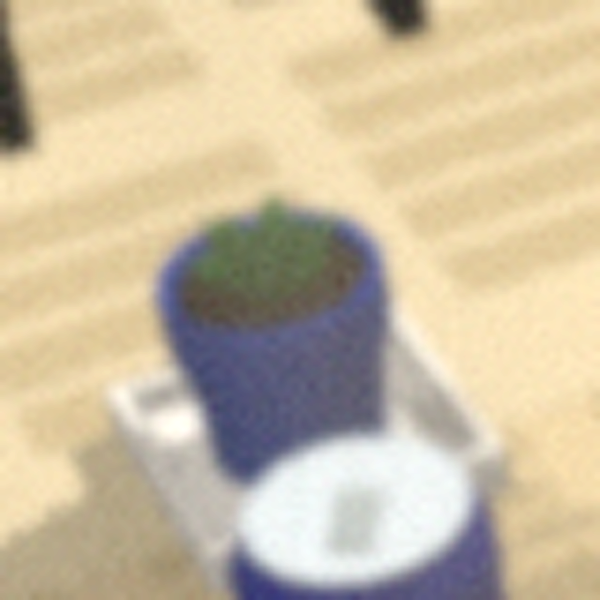

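View pics/g6b.png

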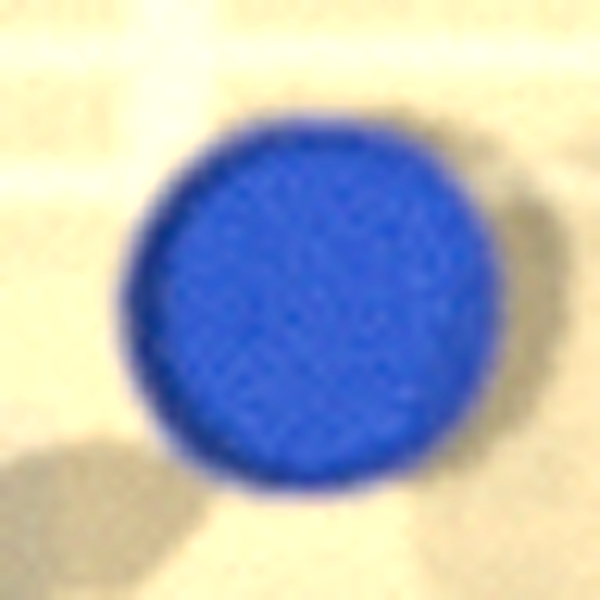

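View pics/g6c.png

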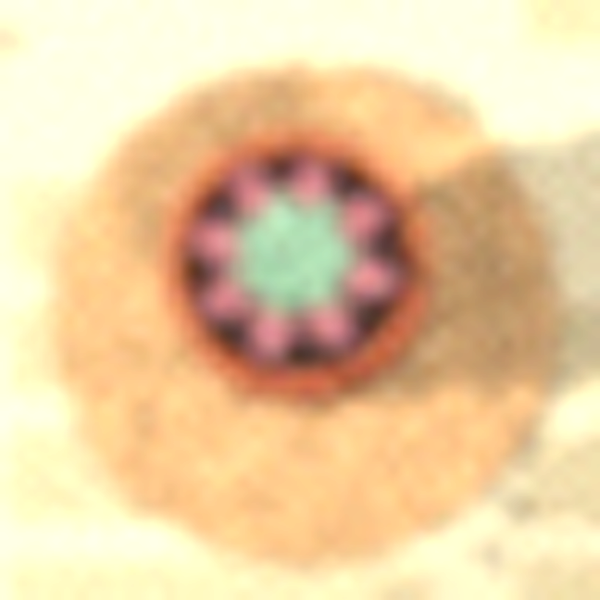

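```bash
python3 -c "
from h import *
np.set_printoptions(precision=1,suppress=True)
print('bsauc',atz('top',(163.4,206.8),14))
print('bsauc tri',tri((163.4,206.8),(339.3,145.2)))
print('tpot parked',atz('top',(197+301/12.5-.46,134+262/12.5-.46),65))
print('bpot',tri((359.0,212.2),(85+273/7.5-.43,165+270/7.5-.43)))
go(465.5,-261.5,47)
"
```

```text
bsauc [470.1 290.7  14. ]
bsauc tri (array([469.7, 290.4,  11.4]), np.float64(2.011088289641447))
tpot parked [616.7 127.7  65. ]
bpot (array([ 464.5, -261.9,   59.3]), np.float64(2.203399586200267))
shift [0.0026, 0.084, 0.0048] twist -0.01 len 84.2 pos [ 462.9 -266.1  131. ] gap 86.89635358258472 F [ 1.  -0.9  0.5] t 8.9667
```

The crops show the blue saucer centred at (311,303), the blue pot's rim centred at (273,270), and the parked pot clean on the mat. Both views agree within about 2 mm. Descending on the blue pot.

Request:
{"name": "apply_moves", "arguments": {
  "motion": [
    [[0,0,0,0,1],[0,0.025,0,0,1],[0,0.05,0,0,1],[0,0.075,0,0,1],[0,0.087,0,0,1]]
  ]
}}

```text
t: 9.38
ee_pos: [465.9, -256.5, 40.8]
orientation: [[1.0, -0.003, -0.003], [0.003, 0.002, 1.0], [-0.003, -1.0, 0.002]]
contact_force: [-1.1, -0.7, 0.6]
finger_gap: 86.9
```

Request:
{"name": "apply_moves", "arguments": {
  "motion": [
    [[0,0,0,0,1],[0,0,0,0,0.6],[0,0,0,0,0.5],[0,0,0,0,0.4],[0,0,0,0,0.4]]
  ],
  "grip_force": 20
}}

```text
t: 9.8
ee_pos: [467.3, -259.3, 44.9]
orientation: [[1.0, 0.002, -0.0], [0.0, -0.0, 1.0], [0.002, -1.0, -0.0]]
contact_force: [-0.5, -0.2, 0.2]
finger_gap: 67.8
```

Request:
{"name": "apply_moves", "arguments": {
  "motion": [
    [[0,0,0,0,0.4],[0,0,0,0,0.4],[0,0,0,0,0.4],[0,0,0,0,0.4]]
  ]
}}

```text
t: 10.13
ee_pos: [467.0, -259.8, 44.5]
orientation: [[1.0, 0.002, 0.0], [-0.0, -0.001, 1.0], [0.002, -1.0, -0.001]]
contact_force: [-0.3, -1.4, 6.5]
finger_gap: 54.6
```

Request:
{"name": "apply_moves", "arguments": {
  "motion": [
    [[0,-0.006,0,0,0.4],[0,-0.018,0,0,0.4],[0,-0.035,0,0,0.4],[0,-0.052,0,0,0.4],[0,-0.07,0,0,0.4]]
  ]
}}

```text
t: 10.55
ee_pos: [466.0, -258.8, 114.9]
orientation: [[1.0, -0.001, -0.0], [0.0, 0.0, 1.0], [-0.001, -1.0, 0.0]]
contact_force: [1.8, 0.3, -1.9]
finger_gap: 54.8
```

```bash
python3 -c "
from h import *; from crop import crops
s=viewer.camera('scene');go(470,290.5,114)
crops(s,[(125,195)],'pics/g7.png',40)"
```

```text
shift [0.0021, 0.0039, 0.5503] twist -0.0 len 550.3 pos [ 467.8 -259.8  118.4] gap 54.30572333218403 F [ 1.5 -0.9  2.3] t 10.6
```

View pics/g7.png

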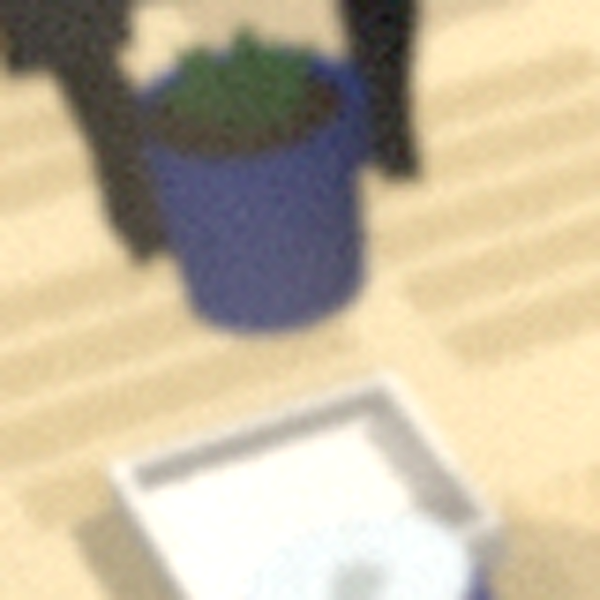

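The blue pot is held upright and the white saucer is undisturbed. Carrying the pot over to the blue saucer, bowing outward slightly for reach.

Request:
{"name": "apply_moves", "arguments": {
  "motion": [
    [[0.003,0,0.012,0,0.4],[0.01,0,0.037,0,0.4],[0.018,0,0.07,0,0.4],[0.026,0,0.105,0,0.4],[0.034,0,0.14,0,0.4]]
  ]
}}

```text
t: 11.02
ee_pos: [500.3, -117.7, 114.3]
orientation: [[1.0, 0.0, 0.001], [-0.001, 0.0, 1.0], [0.0, -1.0, 0.0]]
contact_force: [0.8, -0.6, -0.9]
finger_gap: 54.8
```

Request:
{"name": "apply_moves", "arguments": {
  "motion": [
    [[0.005,0,0.036,0,0.4],[0.008,0,0.072,0,0.4],[0.008,0,0.108,0,0.4],[0.008,0,0.144,0,0.4],[0.005,0,0.18,0,0.4]]
  ]
}}

```text
t: 11.43
ee_pos: [505.2, 62.8, 114.3]
orientation: [[1.0, 0.0, -0.0], [0.0, 0.0, 1.0], [0.0, -1.0, 0.0]]
contact_force: [0.5, -0.0, -1.5]
finger_gap: 54.7
```

```bash
python3 -c "
from h import *
go(471.5,290.5,112)"
```

```text
shift [-0.0337, 0.0023, 0.2277] twist 0.0 len 230.2 pos [505.2  62.8 114.3] gap 54.65481350482144 F [ 0.5 -0.  -1.5] t 11.4333
```

Request:
{"name": "apply_moves", "arguments": {
  "motion": [
    [[-0.005,0,0.036,0,0.4],[-0.01,0,0.072,0,0.4],[-0.016,0,0.108,0,0.4],[-0.021,0,0.144,0,0.4],[-0.026,0,0.175,0,0.4]]
  ]
}}

```text
t: 11.85
ee_pos: [478.4, 238.6, 114.3]
orientation: [[1.0, 0.0, -0.001], [0.001, 0.001, 1.0], [0.0, -1.0, 0.001]]
contact_force: [1.0, 0.0, -1.5]
finger_gap: 54.7
```

Request:
{"name": "apply_moves", "arguments": {
  "motion": [
    [[-0.004,0,0.025,0,0.4],[-0.007,0,0.042,0,0.4],[-0.008,0,0.052,0,0.4],[-0.008,0,0.052,0,0.4],[-0.008,0,0.052,0,0.4]]
  ]
}}

```text
t: 12.27
ee_pos: [471.5, 287.2, 113.7]
orientation: [[1.0, -0.0, -0.0], [0.0, -0.001, 1.0], [-0.0, -1.0, -0.001]]
contact_force: [-0.2, 0.0, -1.2]
finger_gap: 54.5
```

Request:
{"name": "apply_moves", "arguments": {
  "motion": [
    [[0,0,0,0,0.4],[0,0,0,0,0.4]]
  ]
}}

```text
t: 12.43
ee_pos: [471.9, 286.2, 113.7]
orientation: [[1.0, 0.0, 0.002], [-0.002, -0.001, 1.0], [0.0, -1.0, -0.001]]
contact_force: [-0.9, -0.2, -1.7]
finger_gap: 54.6
```

```bash
python3 -c "
from h import *; from crop import crops
go(471.5,290.5,46)
s=viewer.camera('scene');go(471.5,290.5,46);t=viewer.camera('top');go(471.5,290.5,46)
crops(s,[(340,125)],'pics/g8.png',40)"
```

```text
shift [-0.0004, 0.0677, 0.0044] twist -0.002 len 67.9 pos [471.9 286.2 113.7] gap 54.61828711428335 F [-0.9 -0.2 -1.7] t 12.4333
shift [-0.0004, 0.0677, 0.0041] twist -0.002 len 67.8 pos [471.8 286.4 113.7] gap 54.63134507062571 F [ 0.1 -0.2 -1.1] t 12.4833
shift [-0.0003, 0.0677, 0.0039] twist -0.002 len 67.8 pos [471.8 286.7 113.7] gap 54.425242749549476 F [ 0.   0.3 -1.3] t 12.5333
```

View pics/g8.png

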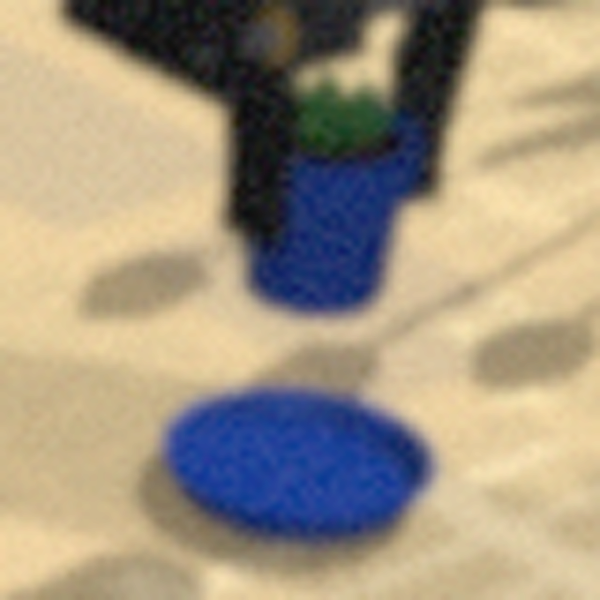

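The blue pot hangs upright over the empty blue saucer, crop centre (298,460). Lowering it.

Request:
{"name": "apply_moves", "arguments": {
  "motion": [
    [[0,0.015,0.003,0,0.4],[0,0.03,0.003,0,0.4],[0,0.047,0.003,0,0.4],[0,0.058,0.003,0,0.4],[0,0.063,0.003,0,0.4]]
  ]
}}

```text
t: 12.95
ee_pos: [470.7, 289.9, 49.0]
orientation: [[1.0, -0.002, 0.001], [-0.001, -0.002, 1.0], [-0.002, -1.0, -0.002]]
contact_force: [-0.5, -0.2, -0.9]
finger_gap: 54.5
```

Request:
{"name": "apply_moves", "arguments": {
  "motion": [
    [[0,0.001,0,0,0.4],[0,0.002,0,0,0.4],[0,0.003,0,0,0.4],[0,0.003,0,0,0.4]]
  ]
}}

```text
t: 13.28
ee_pos: [471.7, 291.2, 48.3]
orientation: [[1.0, 0.001, -0.0], [0.0, 0.001, 1.0], [0.001, -1.0, 0.001]]
contact_force: [-0.2, 1.5, -1.3]
finger_gap: 54.6
```

Request:
{"name": "apply_moves", "arguments": {
  "motion": [
    [[0,0.001,0,0,0.4],[0,0.002,0,0,0.4],[0,0.003,0,0,0.4],[0,0.003,0,0,0.4]]
  ]
}}

```text
t: 13.62
ee_pos: [471.3, 291.0, 44.6]
orientation: [[1.0, 0.0, -0.0], [0.0, 0.0, 1.0], [0.0, -1.0, 0.0]]
contact_force: [-0.5, 0.5, -0.9]
finger_gap: 54.6
```

Request:
{"name": "apply_moves", "arguments": {
  "motion": [
    [[0,0.0005,0,0,0.4],[0,0.001,0,0,0.4],[0,0.001,0,0,0.4]]
  ]
}}

```text
t: 13.87
ee_pos: [471.4, 291.0, 44.5]
orientation: [[1.0, -0.0, -0.0], [0.0, 0.0, 1.0], [-0.0, -1.0, 0.0]]
contact_force: [-3.2, -2.1, 8.4]
finger_gap: 55.0
```

Contact at z of about 44.5, as expected. Easing up 1 mm and releasing.

Request:
{"name": "apply_moves", "arguments": {
  "motion": [
    [[0,-0.001,0,0,0.4],[0,-0.001,0,0,0.75],[0,-0.001,0,0,1],[0,-0.001,0,0,1],[0,-0.001,0,0,1]]
  ]
}}

```text
t: 14.28
ee_pos: [471.4, 291.0, 44.6]
orientation: [[1.0, 0.0, -0.0], [0.0, -0.0, 1.0], [0.0, -1.0, -0.0]]
contact_force: [-0.1, -0.4, 0.1]
finger_gap: 73.6
```

Request:
{"name": "apply_moves", "arguments": {
  "motion": [
    [[0,0,0,0,1],[0,0,0,0,1],[0,-0.02,0,0,1],[0,-0.05,0,0,1],[0,-0.09,0,0,1]]
  ]
}}

```text
t: 14.7
ee_pos: [469.8, 289.8, 133.3]
orientation: [[1.0, -0.004, -0.0], [0.0, -0.003, 1.0], [-0.004, -1.0, -0.003]]
contact_force: [1.2, 1.2, 0.7]
finger_gap: 86.4
```

```bash
python3 -c "
from h import *; from crop import crops
s=viewer.camera('scene');go(635.7,-95.5,130,88)
crops(s,[(340,140)],'pics/g9.png',32)"
```

```text
shift [0.1619, 0.0122, -0.3879] twist 0.035 len 420.5 pos [473.8 292.4 143. ] gap 86.8051522652757 F [3.8 1.4 7.6] t 14.75
```

View pics/g9.png

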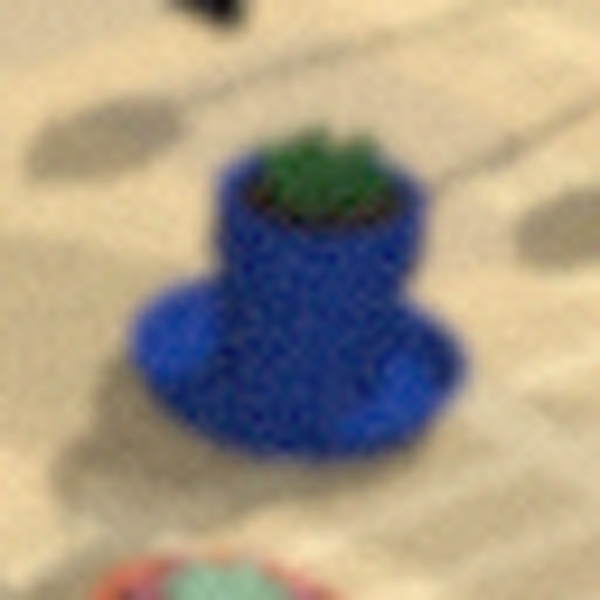

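The blue pot stands in the blue saucer, centred within a few mm, at crop (315,330). Moving to the white pot.

Request:
{"name": "apply_moves", "arguments": {
  "motion": [
    [[0.163,0.004,-0.387,0.035,1],[0.163,0.004,-0.387,0.035,1],[0.163,0.004,-0.387,0.035,1],[0.163,0.004,-0.387,0.035,1],[0.163,0.004,-0.387,0.035,1]]
  ]
}}

```text
t: 15.17
ee_pos: [552.8, 97.2, 132.9]
orientation: [[0.999, 0.001, 0.034], [-0.034, 0.0, 0.999], [0.001, -1.0, 0.0]]
contact_force: [1.1, 0.7, -0.5]
finger_gap: 87.0
```

```bash
python3 -c "
from h import *
go(635.7,-95.5,130,88)
"
```

```text
shift [0.0895, 0.0029, -0.1897] twist 0.0 len 209.8 pos [552.8  97.2 132.9] gap 86.97819874405326 F [ 1.1  0.7 -0.5] t 15.1667
```

Request:
{"name": "apply_moves", "arguments": {
  "motion": [
    [[0.0895,0.002,-0.19,0,1],[0.0895,0.002,-0.19,0,1],[0.0895,0.002,-0.19,0,1],[0.0895,0.002,-0.19,0,1],[0.0895,0.002,-0.19,0,1]]
  ]
}}

```text
t: 15.58
ee_pos: [635.1, -94.4, 130.7]
orientation: [[0.999, 0.001, 0.034], [-0.034, 0.0, 0.999], [0.001, -1.0, 0.0]]
contact_force: [0.3, 0.9, 0.2]
finger_gap: 87.0
```

Request:
{"name": "apply_moves", "arguments": {
  "motion": [
    [[0,0,0,0,1],[0,0,0,0,1],[0,0,0,0,1]]
  ]
}}

```text
t: 15.83
ee_pos: [634.3, -92.3, 130.2]
orientation: [[0.999, -0.0, 0.035], [-0.035, 0.0, 0.999], [-0.0, -1.0, 0.0]]
contact_force: [0.0, 0.2, 0.1]
finger_gap: 86.6
```

```bash
python3 -c "
from h import *; from crop import crops
s=viewer.camera('scene')
t=viewer.camera('top');go(635.7,-95.5,46,88)
crops(s,[(245,225)],'pics/g10.png',40);crops(t,[(358,212)],'pics/g10b.png',24)"
```

```text
shift [0.0015, 0.0845, -0.0048] twist 0.002 len 84.7 pos [634.3 -90.7 130.5] gap 87.44260529426295 F [-0.1 -0.4  0.6] t 15.9333
```

View pics/g10.png

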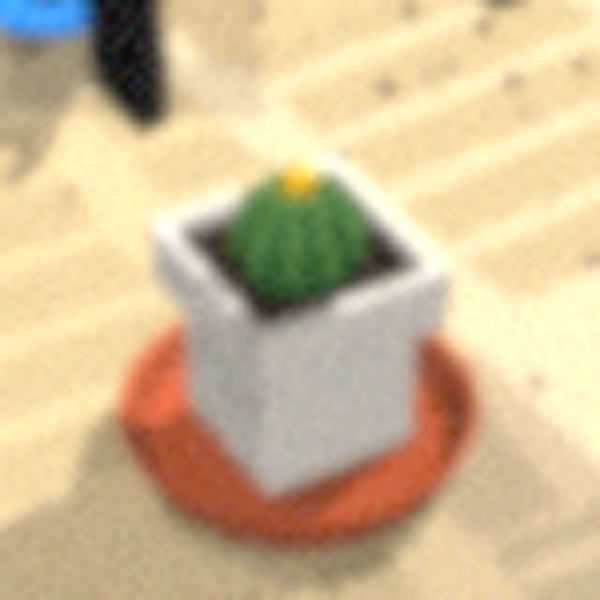

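View pics/g10b.png

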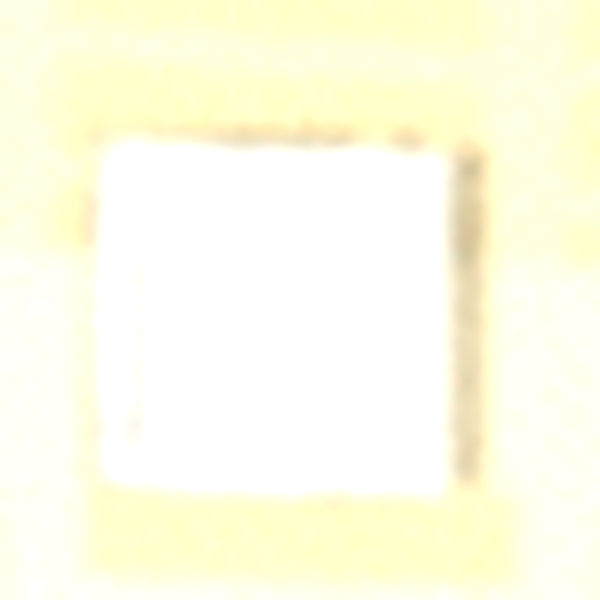

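The white saucer is square to the picture at crop (275,315), and the white pot is untouched at crop (300,320). Descending on the white pot.

Request:
{"name": "apply_moves", "arguments": {
  "motion": [
    [[0.0015,0.02,-0.004,0,1],[0.0015,0.04,-0.004,0,1],[0.0015,0.065,-0.004,0,1],[0.0015,0.08,-0.004,0,1],[0.0015,0.085,-0.004,0,1]]
  ]
}}

```text
t: 16.35
ee_pos: [634.0, -94.3, 43.0]
orientation: [[0.999, -0.004, 0.032], [-0.032, 0.001, 0.999], [-0.004, -1.0, 0.001]]
contact_force: [-0.2, 0.4, -0.4]
finger_gap: 86.9
```

Request:
{"name": "apply_moves", "arguments": {
  "motion": [
    [[0,0,0,0,1],[0,0,0,0,1]]
  ]
}}

```text
t: 16.52
ee_pos: [636.2, -95.7, 46.5]
orientation: [[0.999, 0.001, 0.034], [-0.034, 0.0, 0.999], [0.001, -1.0, 0.0]]
contact_force: [0.0, -0.0, -0.7]
finger_gap: 87.2
```

```bash
python3 -c "
from h import *
np.set_printoptions(precision=1,suppress=True)
print('wsauc',atz('top',(355.5,212.7),14))
go(635.7,-95.5,45,88)"
```

```text
wsauc [ 467.2 -260.5   14. ]
shift [-0.0005, 0.0015, 0.0001] twist 0.001 len 1.6 pos [636.2 -95.7  46.5] gap 87.1749378492082 F [ 0.  -0.  -0.7] t 16.5167
```

Request:
{"name": "apply_moves", "arguments": {
  "motion": [
    [[0,0,0,0,0.6],[0,0,0,0,0.5],[0,0,0,0,0.4],[0,0,0,0,0.4],[0,0,0,0,0.4]]
  ],
  "grip_force": 20
}}

```text
t: 16.93
ee_pos: [635.9, -96.6, 46.1]
orientation: [[0.999, 0.001, 0.035], [-0.035, 0.0, 0.999], [0.001, -1.0, 0.0]]
contact_force: [-0.1, -0.6, -0.6]
finger_gap: 61.5
```

Request:
{"name": "apply_moves", "arguments": {
  "motion": [
    [[0,0,0,0,0.4],[0,0,0,0,0.4],[0,0,0,0,0.4],[0,0,0,0,0.4]]
  ]
}}

```text
t: 17.27
ee_pos: [635.8, -96.6, 45.8]
orientation: [[0.999, 0.0, 0.035], [-0.035, -0.0, 0.999], [0.0, -1.0, -0.0]]
contact_force: [0.3, -0.7, 2.1]
finger_gap: 53.0
```

Request:
{"name": "apply_moves", "arguments": {
  "motion": [
    [[0,-0.006,0,0,0.4],[0,-0.018,0,0,0.4],[0,-0.035,0,0,0.4],[0,-0.052,0,0,0.4],[0,-0.07,0,0,0.4]]
  ]
}}

```text
t: 17.68
ee_pos: [635.6, -96.6, 117.1]
orientation: [[0.999, -0.0, 0.035], [-0.035, -0.0, 0.999], [-0.0, -1.0, -0.0]]
contact_force: [0.3, 1.5, -3.0]
finger_gap: 52.8
```

```bash
python3 -c "
from h import *; from crop import crops
s=viewer.camera('scene')
go(467.5,-260.5,115,90)
crops(s,[(245,225)],'pics/g11.png',40)"
```

```text
shift [-0.1642, 0.0054, -0.1694] twist -0.035 len 236.0 pos [637.6 -97.  121.2] gap 52.56241971686496 F [ 2.1 -1.3  1.3] t 17.7333
```

View pics/g11.png

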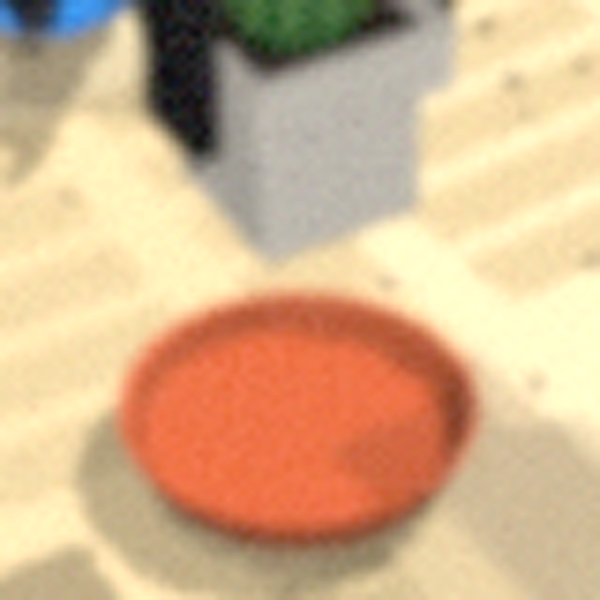

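The white pot is held upright and the terracotta saucer stayed in place at crop (300,418). Carrying the pot to the white saucer.

Request:
{"name": "apply_moves", "arguments": {
  "motion": [
    [[-0.012,0,-0.012,-0.01,0.4],[-0.034,0,-0.035,-0.02,0.4],[-0.06,0,-0.063,-0.035,0.4],[-0.088,0,-0.092,-0.035,0.4],[-0.115,0,-0.12,-0.035,0.4]]
  ]
}}

```text
t: 18.15
ee_pos: [515.2, -213.5, 116.1]
orientation: [[1.0, 0.0, -0.001], [0.001, -0.0, 1.0], [0.0, -1.0, -0.0]]
contact_force: [0.1, -1.6, -1.8]
finger_gap: 53.1
```

Request:
{"name": "apply_moves", "arguments": {
  "motion": [
    [[-0.023,0,-0.024,0,0.4],[-0.039,0,-0.038,0,0.4],[-0.0495,0,-0.048,0,0.4],[-0.0495,0,-0.048,0,0.4],[-0.0495,0,-0.048,0,0.4]]
  ]
}}

```text
t: 18.57
ee_pos: [467.5, -260.4, 116.1]
orientation: [[1.0, 0.001, 0.001], [-0.001, 0.0, 1.0], [0.001, -1.0, 0.0]]
contact_force: [0.4, 1.0, -2.0]
finger_gap: 53.0
```

Request:
{"name": "apply_moves", "arguments": {
  "motion": [
    [[0,0,0,0,0.4],[0,0,0,0,0.4],[0,0,0,0,0.4],[0,0,0,0,0.4]]
  ]
}}

```text
t: 18.9
ee_pos: [467.8, -259.7, 115.6]
orientation: [[1.0, -0.0, -0.002], [0.002, -0.0, 1.0], [-0.0, -1.0, -0.0]]
contact_force: [0.1, -0.4, -1.4]
finger_gap: 52.8
```

```bash
python3 -c "
from h import *; from crop import crops
t=viewer.camera('top')
s=viewer.camera('scene')
go(467.5,-260.5,46,90)
np.set_printoptions(precision=1,suppress=True)
print('wsauc',proj('scene',[467.2,-260.5,14]),'tsauc',tri((299.3,152.4),(205+300/7.5-.43,185+413/7.5-.43)))
crops(s,[(125,195)],'pics/g12.png',40);crops(t,[(300,151)],'pics/g12b.png',24)"
```

```text
shift [0.0, 0.0696, -0.0004] twist 0.001 len 69.6 pos [ 467.5 -260.1  115.6] gap 52.456389257669706 F [ 0.3  0.3 -1.7] t 19.0
wsauc [[126.2 219.9]] tsauc (array([639.3, -98.1,  11. ]), np.float64(1.4347945027007318))
```

View pics/g12.png

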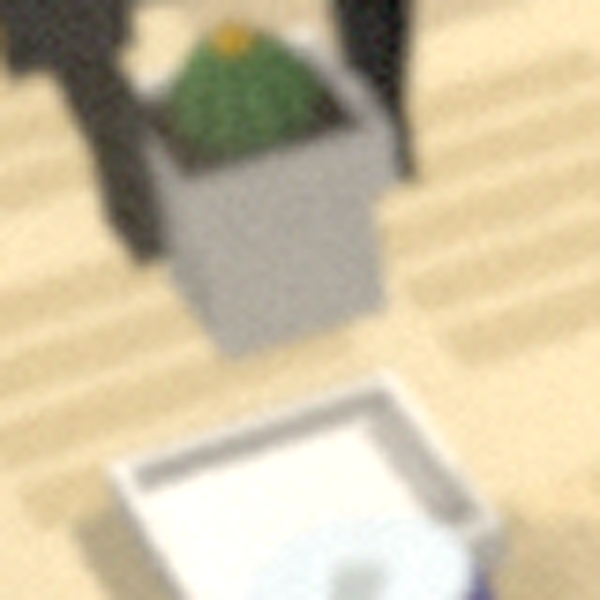

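View pics/g12b.png

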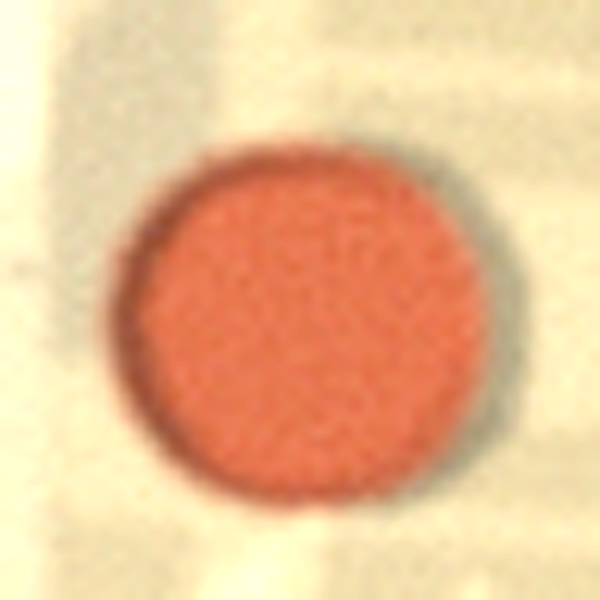

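The pot's edges run parallel to the white saucer's in the scene crop, and it hangs over the middle. Lowering it.

Request:
{"name": "apply_moves", "arguments": {
  "motion": [
    [[0,0.015,0,0,0.4],[0,0.032,0,0,0.4],[0,0.049,0,0,0.4],[0,0.061,0,0,0.4],[0,0.065,0,0,0.4]]
  ]
}}

```text
t: 19.42
ee_pos: [466.2, -259.8, 48.8]
orientation: [[1.0, -0.003, -0.0], [0.0, 0.001, 1.0], [-0.003, -1.0, 0.001]]
contact_force: [-0.3, 0.3, -2.4]
finger_gap: 52.6
```

Request:
{"name": "apply_moves", "arguments": {
  "motion": [
    [[0,0.001,0,0,0.4],[0,0.002,0,0,0.4],[0,0.003,0,0,0.4],[0,0.003,0,0,0.4]]
  ]
}}

```text
t: 19.75
ee_pos: [467.6, -260.6, 48.3]
orientation: [[1.0, 0.001, -0.0], [0.0, -0.0, 1.0], [0.001, -1.0, -0.0]]
contact_force: [0.1, 0.6, -2.5]
finger_gap: 52.9
```

Request:
{"name": "apply_moves", "arguments": {
  "motion": [
    [[0,0.001,0,0,0.4],[0,0.0015,0,0,0.4],[0,0.0015,0,0,0.4]]
  ]
}}

```text
t: 20.0
ee_pos: [467.2, -260.5, 46.3]
orientation: [[1.0, 0.0, -0.0], [0.0, -0.0, 1.0], [0.0, -1.0, -0.0]]
contact_force: [-0.1, 1.3, -2.0]
finger_gap: 53.3
```

Request:
{"name": "apply_moves", "arguments": {
  "motion": [
    [[0,0.0005,0,0,0.4],[0,0.001,0,0,0.4],[0,0.001,0,0,0.4]]
  ]
}}

```text
t: 20.25
ee_pos: [467.3, -260.5, 45.7]
orientation: [[1.0, 0.0, -0.0], [0.0, 0.0, 1.0], [0.0, -1.0, 0.0]]
contact_force: [-2.4, 1.1, 5.6]
finger_gap: 53.0
```

Request:
{"name": "apply_moves", "arguments": {
  "motion": [
    [[0,0.0005,0,0,0.4],[0,0.0005,0,0,0.4]]
  ]
}}

```text
t: 20.42
ee_pos: [467.3, -260.5, 45.7]
orientation: [[1.0, 0.0, 0.0], [-0.0, 0.0, 1.0], [0.0, -1.0, 0.0]]
contact_force: [-4.6, 3.4, 12.6]
finger_gap: 52.7
```

Contact at z of 45.7, matching the pickup height. Easing up and releasing.

Request:
{"name": "apply_moves", "arguments": {
  "motion": [
    [[0,-0.001,0,0,0.4],[0,-0.001,0,0,0.75],[0,-0.001,0,0,1],[0,-0.001,0,0,1],[0,-0.001,0,0,1]]
  ]
}}

```text
t: 20.83
ee_pos: [467.2, -260.5, 45.6]
orientation: [[1.0, -0.0, -0.0], [0.0, -0.0, 1.0], [-0.0, -1.0, -0.0]]
contact_force: [-0.7, 0.2, 0.4]
finger_gap: 71.8
```

Request:
{"name": "apply_moves", "arguments": {
  "motion": [
    [[0,0,0,0,1],[0,0,0,0,1],[0,-0.02,0,0,1],[0,-0.05,0,0,1],[0,-0.09,0,0,1]]
  ]
}}

```text
t: 21.25
ee_pos: [465.4, -259.7, 134.5]
orientation: [[1.0, -0.005, -0.0], [0.0, 0.001, 1.0], [-0.005, -1.0, 0.001]]
contact_force: [1.3, 0.2, -0.0]
finger_gap: 86.7
```

```bash
python3 -c "
from h import *; from crop import crops
s=viewer.camera('scene')
go(617.5,127.5,130,90)
crops(s,[(125,205)],'pics/g13.png',40)"
```

```text
shift [0.1476, 0.0136, 0.3899] twist -0.001 len 417.1 pos [ 469.4 -262.2  143.6] gap 86.84899364354816 F [ 3.3 -3.   7. ] t 21.3
```

View pics/g13.png

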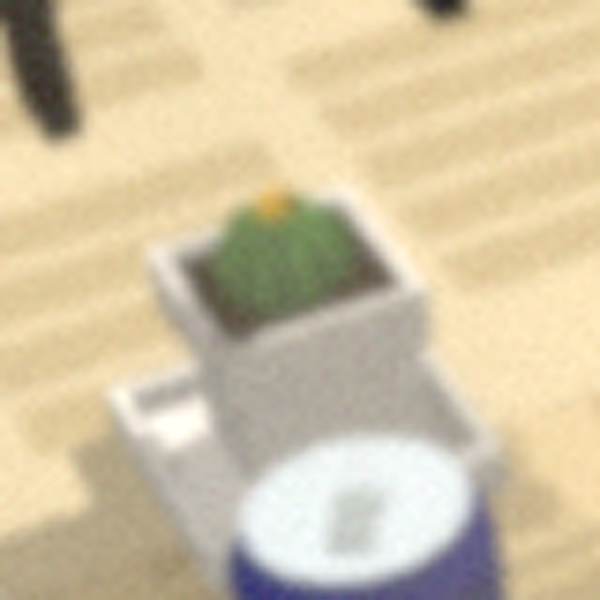

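The white pot stands in the white saucer with its sides parallel. Moving to the parked terracotta pot.

Request:
{"name": "apply_moves", "arguments": {
  "motion": [
    [[0.15,0.004,0.388,0,1],[0.15,0.004,0.388,0,1],[0.15,0.004,0.388,0,1],[0.15,0.004,0.388,0,1],[0.15,0.004,0.388,0,1]]
  ]
}}

```text
t: 21.72
ee_pos: [542.8, -64.2, 133.8]
orientation: [[1.0, 0.001, 0.0], [-0.0, 0.0, 1.0], [0.001, -1.0, 0.0]]
contact_force: [0.3, -0.7, -0.6]
finger_gap: 87.0
```

```bash
python3 -c "
from h import *
go(617.5,127.5,130)
"
```

```text
shift [0.0747, 0.004, 0.1917] twist -0.0 len 205.8 pos [542.8 -64.2 133.8] gap 86.97005150794931 F [ 0.3 -0.7 -0.6] t 21.7167
```

Request:
{"name": "apply_moves", "arguments": {
  "motion": [
    [[0.0747,0.004,0.192,0,1],[0.0747,0.004,0.192,0,1],[0.0747,0.004,0.192,0,1],[0.0747,0.004,0.192,0,1],[0.0747,0.004,0.192,0,1]]
  ]
}}

```text
t: 22.13
ee_pos: [617.4, 128.5, 129.5]
orientation: [[1.0, 0.0, -0.001], [0.001, 0.001, 1.0], [0.0, -1.0, 0.001]]
contact_force: [1.7, 0.5, -0.5]
finger_gap: 87.2
```

Request:
{"name": "apply_moves", "arguments": {
  "motion": [
    [[0,0,0,0,1],[0,0,0,0,1],[0,0,0,0,1],[0,0,0,0,1]]
  ]
}}

```text
t: 22.47
ee_pos: [616.9, 124.2, 129.6]
orientation: [[1.0, -0.0, 0.002], [-0.002, -0.001, 1.0], [-0.0, -1.0, -0.001]]
contact_force: [-0.2, -0.4, 0.6]
finger_gap: 87.1
```

Request:
{"name": "apply_moves", "arguments": {
  "motion": [
    [[0,0.02,0,0,1],[0,0.04,0,0,1],[0,0.062,0,0,1],[0,0.077,0,0,1],[0,0.081,0,0,1]]
  ]
}}

```text
t: 22.88
ee_pos: [615.2, 123.8, 46.2]
orientation: [[1.0, -0.004, 0.002], [-0.002, -0.002, 1.0], [-0.004, -1.0, -0.002]]
contact_force: [-0.4, 0.1, -0.6]
finger_gap: 87.4
```

Request:
{"name": "apply_moves", "arguments": {
  "motion": [
    [[0,0,0,0,1],[0,0,0,0,1],[0,0,0,0,1]]
  ]
}}

```text
t: 23.13
ee_pos: [617.9, 125.6, 50.2]
orientation: [[1.0, 0.002, 0.001], [-0.001, 0.001, 1.0], [0.002, -1.0, 0.001]]
contact_force: [0.3, 0.3, 0.5]
finger_gap: 86.8
```

Request:
{"name": "apply_moves", "arguments": {
  "motion": [
    [[0,0.0015,0.0015,0,1],[0,0.0015,0.0015,0,0.6],[0,0.0015,0.0015,0,0.5],[0,0.0015,0.0015,0,0.4],[0,0.0015,0.0015,0,0.4]]
  ],
  "grip_force": 20
}}

```text
t: 23.55
ee_pos: [617.0, 127.4, 47.3]
orientation: [[1.0, 0.0, -0.0], [0.0, 0.0, 1.0], [0.0, -1.0, 0.0]]
contact_force: [-0.6, -0.5, -0.8]
finger_gap: 68.2
```

Request:
{"name": "apply_moves", "arguments": {
  "motion": [
    [[0,0,0,0,0.4],[0,0,0,0,0.4],[0,0,0,0,0.4],[0,0,0,0,0.4],[0,0,0,0,0.4]]
  ]
}}

```text
t: 23.97
ee_pos: [616.9, 127.5, 47.2]
orientation: [[1.0, -0.0, -0.0], [0.0, 0.0, 1.0], [-0.0, -1.0, 0.0]]
contact_force: [-0.9, -0.6, 0.2]
finger_gap: 58.4
```

Request:
{"name": "apply_moves", "arguments": {
  "motion": [
    [[0,-0.006,0,0,0.4],[0,-0.018,0,0,0.4],[0,-0.035,0,0,0.4],[0,-0.05,0,0,0.4],[0,-0.06,0,0,0.4]]
  ]
}}

```text
t: 24.38
ee_pos: [617.6, 127.3, 109.7]
orientation: [[1.0, 0.002, 0.0], [-0.0, 0.0, 1.0], [0.002, -1.0, 0.0]]
contact_force: [-0.5, -0.5, -2.0]
finger_gap: 58.0
```

```bash
python3 -c "
from h import *; from crop import crops
s=viewer.camera('scene')
go(640.5,-98,110)
crops(s,[(335,175)],'pics/g14.png',40)"
```

```text
shift [0.022, 0.001, -0.2256] twist -0.0 len 226.6 pos [618.5 127.6 111.2] gap 58.19917388010348 F [ 2.1  0.4 -0.7] t 24.4333
```

View pics/g14.png

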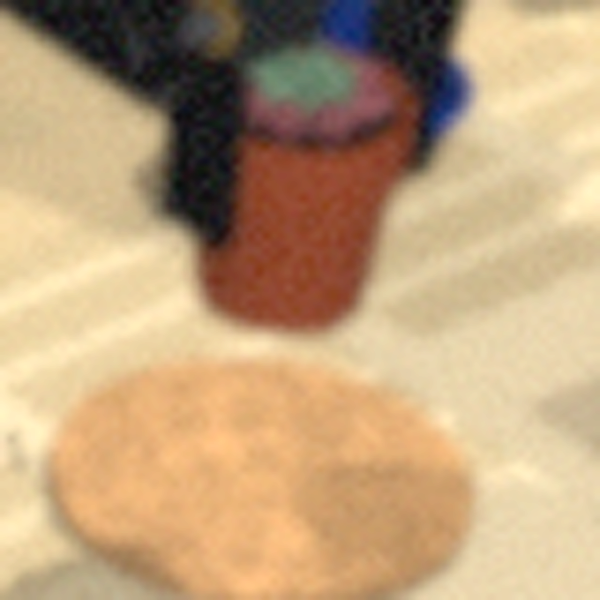

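The terracotta pot is held upright over the mat. Carrying it to the terracotta saucer at (639.5,-97.5).

Request:
{"name": "apply_moves", "arguments": {
  "motion": [
    [[0.001,0,-0.012,0,0.4],[0.003,0,-0.036,0,0.4],[0.007,0,-0.07,0,0.4],[0.01,0,-0.105,0,0.4],[0.014,0,-0.14,0,0.4]]
  ]
}}

```text
t: 24.85
ee_pos: [630.0, -15.0, 106.2]
orientation: [[1.0, -0.002, -0.0], [0.0, -0.001, 1.0], [-0.002, -1.0, -0.001]]
contact_force: [1.0, -0.8, -2.1]
finger_gap: 58.3
```

Request:
{"name": "apply_moves", "arguments": {
  "motion": [
    [[0.003,0,-0.034,0,0.4],[0.006,0,-0.062,0,0.4],[0.008,0,-0.079,0,0.4],[0.0085,0,-0.085,0,0.4],[0.0085,0,-0.085,0,0.4]]
  ]
}}

```text
t: 25.27
ee_pos: [638.5, -100.6, 106.3]
orientation: [[1.0, -0.002, 0.004], [-0.004, -0.001, 1.0], [-0.001, -1.0, -0.001]]
contact_force: [0.5, 0.9, -1.7]
finger_gap: 58.0
```

Request:
{"name": "apply_moves", "arguments": {
  "motion": [
    [[0,0,0,0,0.4],[0,0,0,0,0.4],[0,0,0,0,0.4],[0,0,0,0,0.4]]
  ]
}}

```text
t: 25.6
ee_pos: [639.5, -95.9, 107.1]
orientation: [[1.0, -0.0, -0.002], [0.002, 0.001, 1.0], [-0.0, -1.0, 0.001]]
contact_force: [0.2, -0.4, -1.9]
finger_gap: 58.5
```

```bash
python3 -c "
from h import *; from crop import crops
s=viewer.camera('scene')
go(639.5,-97.5,48.5)
crops(s,[(245,215)],'pics/g15.png',40)"
```

```text
shift [-0.0, 0.0587, -0.0012] twist 0.002 len 58.7 pos [639.5 -96.3 107.2] gap 58.23114860974396 F [-0.3  0.3 -1.3] t 25.65
```

View pics/g15.png

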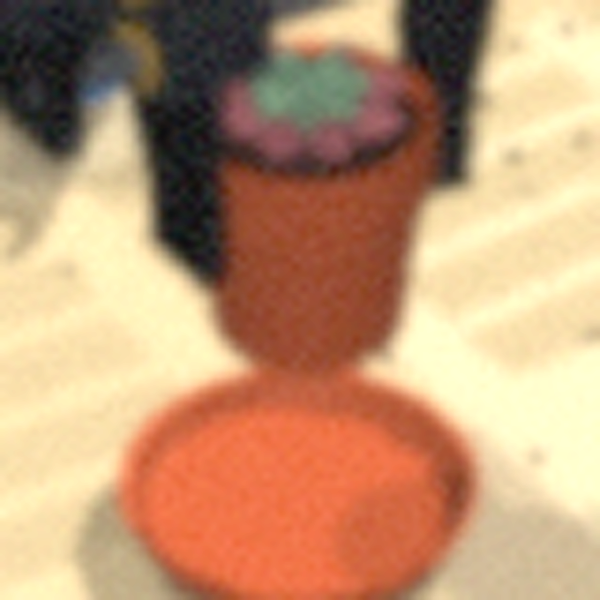

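The pot hangs over the terracotta saucer, with the foot at crop x of about 312 and the saucer at about 300. Lowering it.

Request:
{"name": "apply_moves", "arguments": {
  "motion": [
    [[0,0.013,-0.001,0,0.4],[0,0.028,-0.001,0,0.4],[0,0.043,-0.001,0,0.4],[0,0.051,-0.001,0,0.4],[0,0.054,-0.001,0,0.4]]
  ]
}}

```text
t: 26.07
ee_pos: [638.2, -98.3, 50.9]
orientation: [[1.0, -0.003, -0.0], [0.0, 0.0, 1.0], [-0.003, -1.0, 0.0]]
contact_force: [-0.0, 0.6, -2.2]
finger_gap: 58.2
```

Request:
{"name": "apply_moves", "arguments": {
  "motion": [
    [[0,0.001,0,0,0.4],[0,0.002,0,0,0.4],[0,0.0025,0,0,0.4],[0,0.0025,0,0,0.4]]
  ]
}}

```text
t: 26.4
ee_pos: [639.9, -98.7, 51.3]
orientation: [[1.0, 0.001, -0.0], [0.0, -0.0, 1.0], [0.001, -1.0, -0.0]]
contact_force: [0.7, 0.1, -2.6]
finger_gap: 58.1
```

Request:
{"name": "apply_moves", "arguments": {
  "motion": [
    [[0,0.0005,0,0,0.4],[0,0.001,0,0,0.4],[0,0.001,0,0,0.4]]
  ]
}}

```text
t: 26.65
ee_pos: [639.5, -98.6, 49.8]
orientation: [[1.0, 0.0, -0.0], [0.0, -0.0, 1.0], [0.0, -1.0, -0.0]]
contact_force: [0.9, 0.3, -2.1]
finger_gap: 57.9
```

Request:
{"name": "apply_moves", "arguments": {
  "motion": [
    [[0,0.0005,0,0,0.4],[0,0.001,0,0,0.4],[0,0.001,0,0,0.4]]
  ]
}}

```text
t: 26.9
ee_pos: [639.4, -98.6, 48.6]
orientation: [[1.0, -0.0, -0.0], [0.0, -0.0, 1.0], [-0.0, -1.0, -0.0]]
contact_force: [0.0, -0.1, -2.4]
finger_gap: 58.2
```

Request:
{"name": "apply_moves", "arguments": {
  "motion": [
    [[0,0.0005,0,0,0.4],[0,0.001,0,0,0.4],[0,0.001,0,0,0.4]]
  ]
}}

```text
t: 27.15
ee_pos: [639.6, -98.7, 48.2]
orientation: [[1.0, 0.0, -0.0], [0.0, 0.0, 1.0], [0.0, -1.0, 0.0]]
contact_force: [-1.8, -0.1, 2.9]
finger_gap: 57.9
```

Contact at z of 48.2, as predicted. Releasing and retreating.

Request:
{"name": "apply_moves", "arguments": {
  "motion": [
    [[0,0,0,0,0.4],[0,0,0,0,0.75],[0,0,0,0,1],[0,0,0,0,1],[0,0,0,0,1]]
  ]
}}

```text
t: 27.57
ee_pos: [639.5, -98.6, 47.5]
orientation: [[1.0, -0.0, -0.0], [0.0, -0.0, 1.0], [-0.0, -1.0, -0.0]]
contact_force: [-0.7, 0.2, 0.1]
finger_gap: 77.0
```

Request:
{"name": "apply_moves", "arguments": {
  "motion": [
    [[0,0,0,0,1],[0,0,0,0,1],[0,-0.02,0,0,1],[0,-0.05,0,0,1],[0,-0.09,0,0,1]]
  ]
}}

```text
t: 27.98
ee_pos: [637.6, -98.3, 135.9]
orientation: [[1.0, -0.005, -0.0], [0.0, -0.0, 1.0], [-0.005, -1.0, -0.0]]
contact_force: [0.8, 0.1, -0.2]
finger_gap: 86.7
```

Request:
{"name": "apply_moves", "arguments": {
  "motion": [
    [[-0.02,-0.03,0.04,0,1],[-0.04,-0.06,0.08,0,1],[-0.06,-0.09,0.12,0,1],[-0.06,-0.11,0.16,0,1],[-0.06,-0.11,0.19,0,1]]
  ]
}}

```text
t: 28.4
ee_pos: [581.5, 69.1, 243.9]
orientation: [[1.0, 0.003, 0.002], [-0.002, 0.001, 1.0], [0.003, -1.0, 0.001]]
contact_force: [0.9, -0.2, 0.1]
finger_gap: 86.6
```

Request:
{"name": "apply_moves", "arguments": {
  "motion": [
    [[0,0,0,0,1],[0,0,0,0,1],[0,0,0,0,1]]
  ]
}}

```text
t: 28.65
ee_pos: [581.7, 68.7, 240.5]
orientation: [[1.0, -0.0, -0.001], [0.001, -0.001, 1.0], [-0.0, -1.0, -0.001]]
contact_force: [-0.3, -0.7, -0.9]
finger_gap: 87.2
```

Run:
```python
from h import *; from crop import crops
s=viewer.camera('scene');t=viewer.camera('top');go(0,0,0)
cv2.imwrite('pics/s9.png',s);cv2.imwrite('pics/t9.png',t)
crops(t,[(163,207),(300,151)],'pics/f1.png');crops(t,[(358,212)],'pics/f2.png')
for n in('scene','top'):
  for l in ["terracotta_pot","terracotta_saucer","blue_pot","blue_saucer","white_pot","white_saucer","drink_can","milk_carton","scoop"]:
    print(n,l,[(w(n,d["point"]).round(0).tolist(),round(d["confidence"],2)) for d in spotter.tip_of(l,n)][:1])
```

```text
shift [-0.5814, 0.2407, -0.0683] twist -0.002 len 632.9 pos [581.7  67.3 240.1] gap 87.10921598924007 F [-0.1 -1.3  0.3] t 28.75
scene terracotta_pot [([638.0, -98.0, 8.0], 0.95)]
scene terracotta_saucer [([635.0, -99.0, 3.0], 0.76)]
scene blue_pot [([468.0, 287.0, 5.0], 0.67)]
scene blue_saucer [([468.0, 290.0, -2.0], 0.74)]
scene white_pot [([464.0, -263.0, 5.0], 0.58)]
scene white_saucer []
scene drink_can [([645.0, -304.0, -0.0], 0.83)]
scene milk_carton [([650.0, 345.0, -1.0], 0.81)]
scene scoop [([413.0, -31.0, -1.0], 0.74)]
top terracotta_pot [([638.0, -93.0, 7.0], 0.61)]
top terracotta_saucer [([641.0, -95.0, -3.0], 0.63)]
top blue_pot [([468.0, 292.0, 6.0], 0.65)]
top blue_saucer [([473.0, 288.0, -0.0], 0.88)]
top white_pot [([470.0, -261.0, 8.0], 0.87)]
top white_saucer [([465.0, -264.0, -0.0], 0.79)]
top drink_can [([645.0, -299.0, -3.0], 0.57)]
top milk_carton [([648.0, 351.0, 0.0], 0.76)]
top scoop [([411.0, -27.0, 3.0], 0.61)]
```

View pics/s9.png

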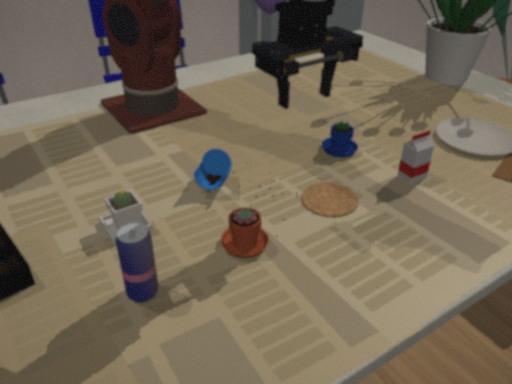

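View pics/f1.png

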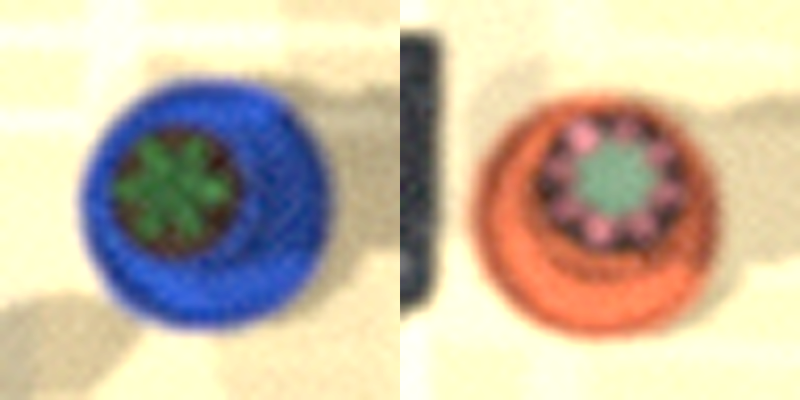

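View pics/f2.png

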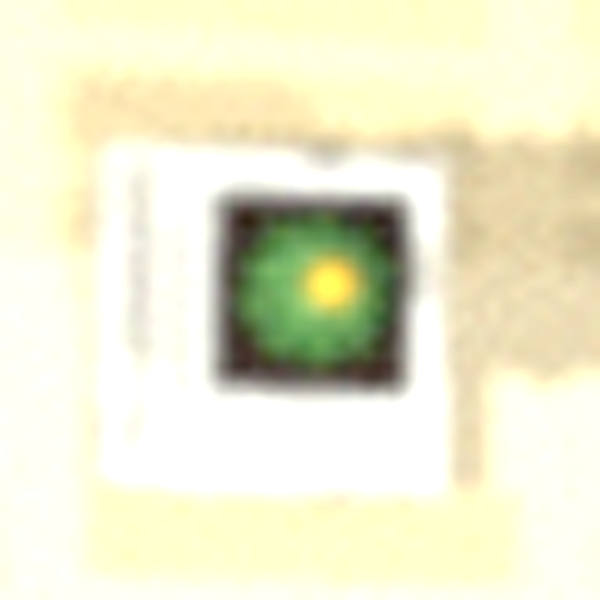

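```bash
python3 -c "
from h import *
np.set_printoptions(precision=1,suppress=True)
print('b',atz('top',(159.8,205.5),57)-[470,290.5,0]);print('t',atz('top',(301,148.4),63)-[639.3,-97.5,0]);print('w',atz('top',(358.4,211.0),60)-[467.2,-260.5,0])
print('saucer t now',atz('top',(276+197/8.333-.44,127+215/8.333-.44),14),'b',atz('top',(139+205/8.333-.44,183+204/8.333-.44),14))"
```

```text
b [-0.3  2.3 57. ]
t [ 1.   0.1 63. ]
w [ 0.9  1.5 60. ]
saucer t now [639.1 -96.9  14. ] b [469.4 291.4  14. ]
```

All three pots are within about 3 mm of centre. The white one is square with its saucer (both read about 0°), and nothing else has moved. Handing in.

```bash
python3 -c "
from h import *
go(0,0,0);print(workorder.sign_off())"
```

```text
shift [-0.5818, 0.2407, -0.0689] twist 0.0 len 633.4 pos [581.8  69.1 240.7] gap 86.87922666935292 F [-0.1  1.   0.5] t 29.65
the job is handed in; nothing more can be done
None
```

All three pots now stand on the saucers of their own colour, and the job was handed in at about 29.7 s of the 90 s allowed. I parked the terracotta pot on the cork mat, moved blue to blue and white to white, then moved terracotta from the mat to its own saucer. Each pot was lowered until the arm felt contact, then released.

**Centring:** the last top view put the pots about 2.3 mm (blue), 1.0 mm (terracotta) and 1.7 mm (white) from their saucer centres. The limit is 15 mm.

**Upright and square:** all three pots looked upright, and the white pot's sides looked parallel to its saucer's.

**Rest of the scene:** the blue and terracotta saucers read where they started. The white saucer looked unmoved too, though its centre was not re-measured at the end. The can, carton and scoop read within network scatter of their starting positions. The gripper was clear of everything at about 240 mm height.

**Disagreements and misses:**
- **Camera views:** the two disagreed by 1–2.5 mm on most points. One rough scene-only estimate of the blue saucer was about 8 mm off, so I used the two-view value instead.
- **Networks:** in the final pictures they scattered by up to about 6 mm, and the white saucer was not found in the scene view, where the can partly hides it.
- **Gripper:** it read about 58 mm on the terracotta pot's 60 mm collar and about 54.6 mm on the blue pot's 56 mm collar. Both holds were secure.

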